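# Clamp the spindle in the gauging stand

## Task

Clamp the stepped shaft that lies in the sloping gauging stand: swing the hinged clamp leaf down onto it, take the winged T-key out of the wooden block, pass its T-head through the leaf and the slot of the floating lock plate (feel for the slot), press down against the spring and give it a clockwise quarter turn, so that it stays locked when let go. Leave the shaft lying in its V-block and do not disturb the other gauges on the bench.

Things in the scene. Friction and masses are not known exactly. Their poses are not given: they have to be found in the camera images.
- lock (a point): Middle of the lock pedestal of the green gauging stand, at the level of its lock plate's top face (12 mm steel, open below for 42). Axes are the sloping deck's: z square to it, leaning 30 deg from vertical towards the robot's side; x up the slope, away from the robot; y level, along the shaft. The plate floats along y, stiffly (2.5 N): its slot (30 mm in x, 12 in y) lies up to 5 mm off here.
- key_head (a point): Centre of the T-head, 57.5 mm below the blade's centre: 26 mm along key x (in line with the wings), 8 along y, 7 thick, lead 20 x 5 x 4 below. Locked it lies 12.5 mm below the plate's top, in a cross groove (12 wide, 3 deep) under the plate. It can turn only pressed to 15.5 or more (leaf bottoms at 18.5), clockwise seen looking down on the plate, 90 deg (stops at 97); the spring lifts it home.
- leaf (a joint): Angle (rad) of the steel clamp leaf, 48 mm wide, 8 thick; grows as it opens. Stiff hinge (0.11 N m): stays where left; starts open at 1.2 to 1.6. At 0 it is parallel to the deck, against its stop, its top 11 mm above the lock plate. A sprung pad meets the shaft at 0.08 (top 19 mm above the plate); pressing it from there to 0 with the key takes about 12 N. Locked: about 0.06.
- hinge (a point): Middle of the leaf's hinge pin, along lock y; from the lock point 100 mm along x and 7 mm up along z; axes as there. Lugs either side (25 to 35 mm off in y) rise 9 mm above the pin.
- leaf_end (a point): Middle of the leaf's free end on its upper face, 121 mm from the pin (the leaf ends 3 mm on); x along the leaf to the hinge, z out of the upper face. An opening 36 x 22 mm, centred 100 mm from the pin, comes over the slot when the leaf is down. Guide cheeks beside the leaf's end (27 to 39 mm off in y, 24 long) rise 14 mm above the lock plate; the wings sweep just above them.
- key_grip (a point): Centre of the flat wing blade of the loose T-key (steel, 87 mm, 0.2 kg): 10 mm thick along its y, 50 wide along its x (30 in the lowest 14), 44 tall along its z (wings up). Hangs upright in one of three holes, 70 mm apart, of a wooden block 45 mm high, wings roughly along the row. Its collar (38 across, 6 thick, top 22 mm below this point) sits on block, later leaf; below, a stem 9 x 26.
- shaft_mid (a point): Middle of the loose stepped steel shaft, on its axis (0.85 kg, 183 mm long, 30 mm across here, collar 38 mm at one end), lying along lock y in the V-block under the leaf
- v_seat (a point): Where the shaft's middle belongs in the V-block: from the lock point 52 mm along x and 17.8 mm down along z. A dial indicator on a post stands over the shaft 68 mm to the +y side (47 to 89 mm off), its top 51 mm above the lock plate.
- plug_a: Plug gauge, round black handle 18 mm across and 50 mm tall on a 40 mm steel collar, standing in another hole of the wooden block; origin 37 mm below the underside of the collar
- plug_b: Plug gauge with a shorter round handle (42 mm), in the third hole; origin likewise
- ring_a: Setting ring, dark steel, 84 mm across, 24 mm high, lying on the bench; origin under its centre
- ring_b: Setting ring, dark steel, 60 mm across, 20 mm high, lying on the bench; origin under its centre
- probe: Air gauge probe with a blue grip, about 130 mm long, 17 mm thick, lying on the bench; origin at one end of the grip, on the bench
- micrometer: Outside micrometer lying flat on the bench, about 150 mm long; origin in the middle of its bow, on the bench
Things that resemble listed ones, but are neither listed nor needed, are in the scene too. Leave any blue or purple look-alike of the part that bears key_head alone.

How it is judged:
At the end, for the whole second after the job is handed in: T-head locked in the cross groove: 10.5 to 15.5 mm below the plate's top, within 5 mm (x) and 9 mm (y) of the lock point, across the slot within 0.2 rad, key square to the plate within 0.15 rad, at rest; leaf held below 0.075 rad; shaft within 12 mm of its place (z of key_head in the frame of lock between -0.0155 and -0.0105 m and x of key_head in the frame of lock between -0.005 and 0.005 m and y of key_head in the frame of lock between -0.009 and 0.009 m and angle between the x axis of key_head and the y axis of lock, either way round below 0.2 rad and angle between the z axis of key_head and the z axis of lock, either way round below 0.15 rad and value of joint leaf below 0.075 rad and distance between shaft_mid and v_seat below 0.012 m and linear speed of key below 0.02 m/s); the robot touches nothing.
It fails at once if another gauge is knocked about (moved more than 30 mm) (distance of any of plug_a, plug_b, ring_a, ring_b, probe, micrometer from where it was at the start of the episode above 0.03 m).
It fails at once if the shaft is lifted or knocked out of its V-block (distance between shaft_mid and v_seat above 0.02 m).
It also fails if it takes over 67 s, if anything falls off the work surface, if the arm or the gripper's body presses on something with over 40 N, if the wrist force passes 120 N, or if a joint passes its speed limit or range.

## Robot

A 7-joint arm with a two-finger parallel gripper is mounted at the origin on the work surface. World frame = base frame: x ahead of the robot, y to its left, z up, the work surface at z = 0. Lengths are in m, angles in rad, forces in N, time in s.
With the tool pointing down it reaches from about 0.35 to 0.9 m from the base axis. Payload 8.1 kg.
Tool frame: the origin (TCP) lies on the centre line of the jaws, within the pads' length; the fingertips stand 22 mm ahead of it and the grasp point (between the pads) lies 3 mm ahead of it; x points along the fingers, y is the direction in which the jaws open and shut, and the axes are right-handed (so a half turn about x gives the same grasp; the last joint's range is limited). The gripper opens to 92 mm and grips with 3 to 60 N. Pads are 19 mm wide; open, the fingers measure 130 mm over their backs; the gripper's body (75 mm by 190 mm) begins 47 mm behind the grasp point.
Start: joints at [1, 0.434, 0.025, 1.573, -0.012, 1.134, -0.075], TCP at [0.282, -0.558, 0.249] pointing down, gripper open.
Joint ranges: [-2.62, 2.62], [-0.44, 2.09], [-1.27, 1.32], [0.08, 2.57], [-1.32, 4.46], [0.12, 2], [-2.74, 2.74]. Speed limits (rad/s): [2.22, 2.22, 3.01, 3.01, 3.14, 3.14, 3.14].

## Interface

Orientations are given as a unit quaternion [w, x, y, z].
In Python, from bench import manip, grab_frame gives the robot as it stands.
- The arm moves only by the shell command python3 -m crank 'ROWS' [OPENING] [FORCE]. ROWS is JSON, a list of rows, each a list of 2 entries, a list of its own where there are three numbers: the shift along the world's x, y, z in m, then the turn, a rotation vector about the world's x, y, z in rad. A call has 1 to 12 rows; each row is the pose to reach, as a shift and turn from the pose commanded when the call began; what a row does not reach only later rows make up. A row lasts 1/10 s, in which the tool goes at most 50 mm and 8.59 degrees, less where a joint would pass 70% of its speed; a pose out of reach is approached as far as the arm can. A call with a gripper value outside its range is refused whole. OPENING is the opening, from -1 (shut) to 1 (fully open), set as the call begins (- or left out, the last holds). The fingers move at their own pace and stop on an object; FORCE is the grip in N (left out, the last holds). Time passes only in rows, so rows that repeat a pose let the fingers close. It gives the time, the measured TCP pose, the force and the opening at its end, in the units of the state.
- manip.read_state(): the state, without advancing time (a new reading comes with each control period).
- grab_frame(name): name is "scene" or "top" or "wrist"; returns a dict with "img" (480x640x3 uint8, blue, green, red), "K" (3x3 intrinsics, pixels), "rvec" (rotation vector, rad) and "tvec" (3), from world to camera coordinates, as OpenCV has them. Camera axes: x right, y down, z forward; pixel columns grow to the right and rows downward; lengths in m; the calibration is good to about 2 mm. A picture is of the moment at which its call begins. There is no depth.
- manip.hand_in(): hands the job in, once; it reports no verdict.
The state is a dict: "time_s": time; "q": joint angles; "joint_vel": joint speeds; "joint_torque": joint torques, N m; "tool_pos": TCP position; "eef_rot": TCP orientation; "contact_force": force on the tool from outside, world axes, zero at the start; "torque": the same for the moment, N m; "gripper_width": finger opening in m.
Only numpy, scipy, OpenCV 4.12 (cv2) and the standard library are available. Lean on these libraries where they do the work, as an engineer would, in place of code of your own. Each camera call takes 0.05 s, during which the arm holds its last target.

## Working session

There is one attempt and no reset: what is moved stays moved. The work goes in short steps, Python scripts to look and compute and a shell command to move; the robot and the scene stay as the last step left them, time stands still between calls to the robot, and variables do not carry over. Pictures are saved under pics/ and viewed, and the job is handed in when it is done.

```bash
ls; mkdir -p pics
python3 - <<'E'
from bench import manip, grab_frame
import cv2,numpy as np
print(manip.read_state())
for n in ["scene","top","wrist"]:
    f=grab_frame(n); cv2.imwrite(f"pics/{n}0.png",f["img"]); 
    R=cv2.Rodrigues(np.array(f["rvec"],float))[0]; print(n,f["K"],f["rvec"],f["tvec"],-R.T@np.array(f["tvec"]).ravel())
E
```

```text
pics
{'time_s': 0.0, 'q': array([ 1.00043633,  0.43521251,  0.0249712 ,  1.57408244, -0.01161439,
        1.13399092, -0.07510153]), 'joint_vel': array([ 0.00168672, -0.00186767,  0.00048596,  0.00048343,  0.00087705,
       -0.0002666 , -0.0015134 ]), 'joint_torque': array([-6.82403206e-04, -6.67861319e+01,  9.84687880e-01, -3.14456928e+01,
       -6.05695182e-02,  4.30466223e-02,  2.12839905e-04]), 'tool_pos': array([ 0.28155115, -0.55746654,  0.24795709]), 'eef_rot': array([-0.16332823, -0.6876914 , -0.16436873,  0.6880315 ]), 'contact_force': array([ 0.35718251, -0.40461373, -1.31034076]), 'torque': array([-0.04762051, -0.00056362,  0.04192674]), 'gripper_width': 0.0919981368226}
scene [[570.500988     0.         317.45980674]
 [  0.         570.500988   242.55325105]
 [  0.           0.           1.        ]] [ 1.47350876  1.97314182 -0.94595417] [ 0.17483964 -0.2875613   1.66784873] [1.45499404 0.27223347 0.83896428]
top [[572.0868561    0.         318.17768662]
 [  0.         572.0868561  236.14828869]
 [  0.           0.           1.        ]] [ 2.14825102 -2.17793376  0.11199639] [-0.0015247   0.56926836  1.31209226] [ 0.42360512 -0.01522377  1.36600945]
wrist [[385.4366926    0.         314.57030247]
 [  0.         385.4366926  241.53385304]
 [  0.           0.           1.        ]] [-2.44906054  1.50734984  0.23107261] [-0.62481608 -0.03591161  0.39136841] [ 0.35502369 -0.52122961  0.38357774]
```

View pics/scene0.png

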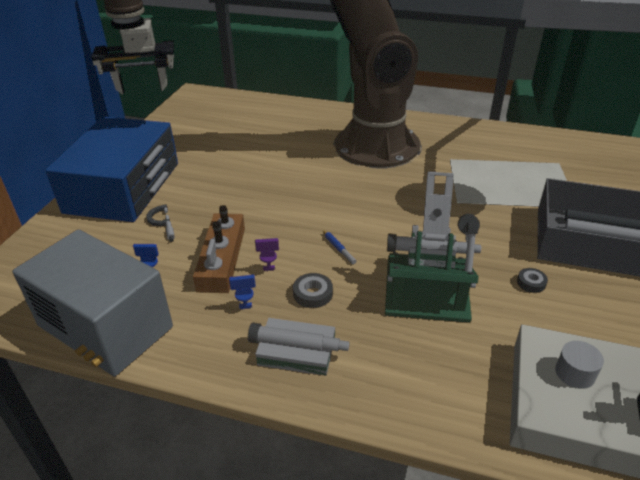

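View pics/top0.png

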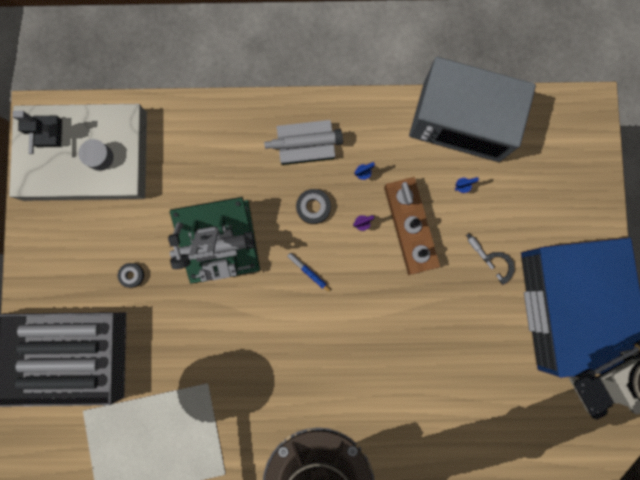

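View pics/wrist0.png

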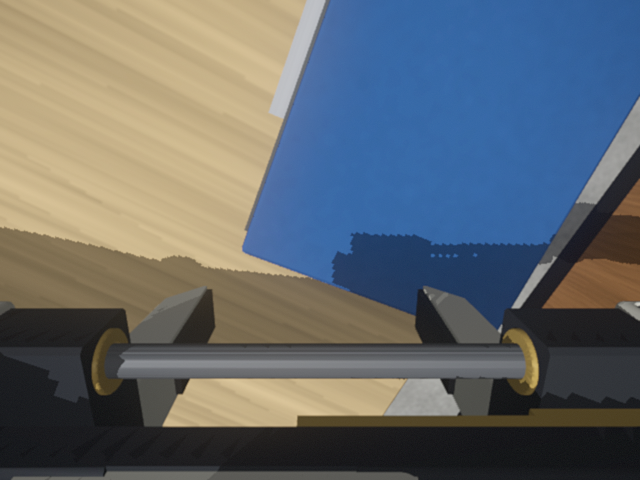

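Overview: the stand is at top (215,240) and scene (430,270). The wooden block is at top (412,225). Silver winged key candidate at top (405,193) / scene (211,250); look-alikes are blue (365,171), blue (466,185) and purple (364,222) in the top view. I'll enlarge these areas next.

Run:
```python
import cv2
t=cv2.imread("pics/top0.png"); s=cv2.imread("pics/scene0.png")
def crop(im,x,y,w,h,k,n): cv2.imwrite(n,cv2.resize(im[y:y+h,x:x+w],None,fx=k,fy=k,interpolation=cv2.INTER_CUBIC))
crop(t,350,150,130,130,6,"pics/c1.png" ) if 0 else crop(t,360,165,100,120,5,"pics/c1.png")
crop(t,155,190,120,100,6,"pics/c2.png")
crop(s,370,160,130,100,6,"pics/c3.png") if 0 else crop(s,370,165,125,160,4,"pics/c3.png")
crop(s,180,190,120,120,5,"pics/c4.png")
```

```text
(no output)
```

View pics/c1.png

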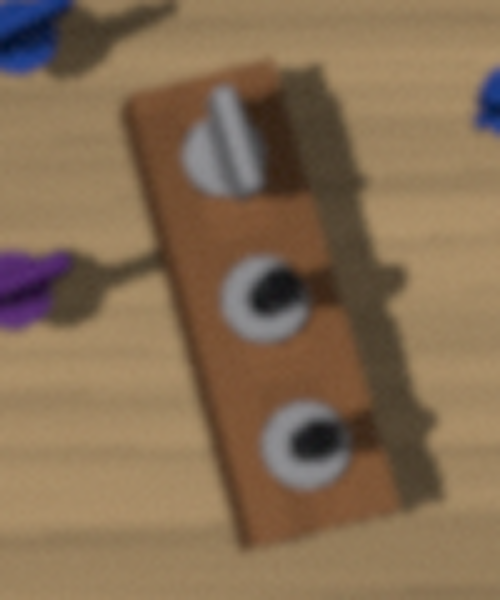

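View pics/c2.png

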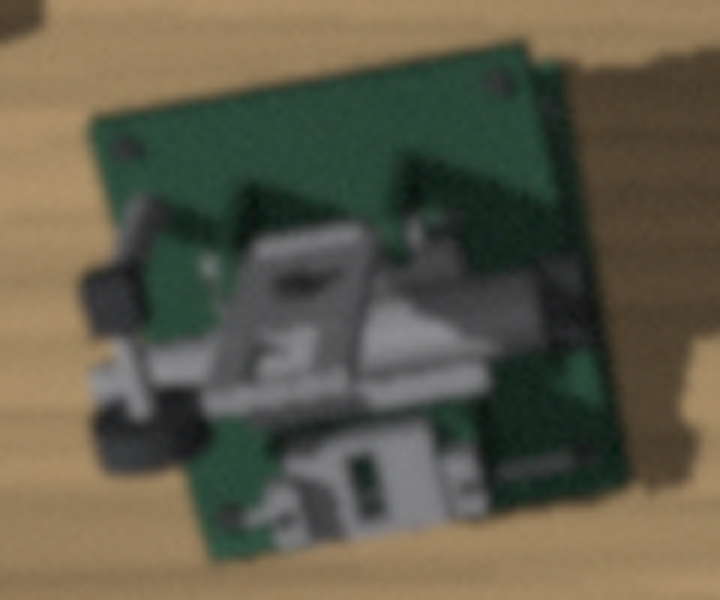

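View pics/c3.png

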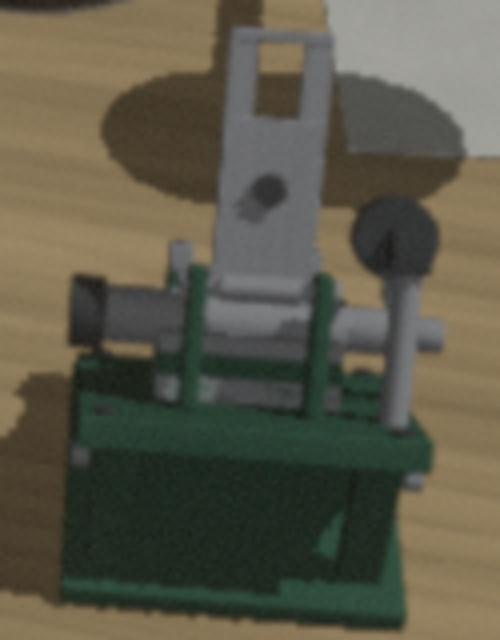

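View pics/c4.png

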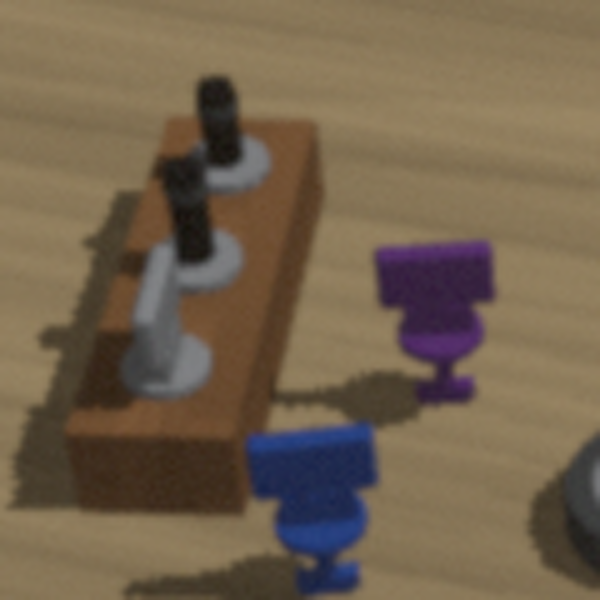

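The T-key is the steel, winged part in the end hole of the block: top (407,193), scene crop (160,310) → scene (212,252). The blue ones (365,171) and (466,185) and the purple one (364,222) stand on the bench and are look-alikes, so I'll leave them. Next I compute rough positions and the tool axes.

```bash
cat > h.py <<'E'
import numpy as np, cv2, pickle
from scipy.spatial.transform import Rotation as Ro
from bench import manip, grab_frame
def cam(f):
    R=cv2.Rodrigues(np.array(f["rvec"],float))[0]; t=np.array(f["tvec"],float).ravel(); return np.array(f["K"]),R,t
def ray(f,px):
    K,R,t=cam(f); d=R.T@np.linalg.solve(K,[px[0],px[1],1.]); return -R.T@t,d/np.linalg.norm(d)
def atz(f,px,z):
    c,d=ray(f,px); return c+d*(z-c[2])/d[2]
def tri(*fp):
    A=np.zeros((3,3));b=np.zeros(3)
    for f,p in fp:
        c,d=ray(f,p);M=np.eye(3)-np.outer(d,d);A+=M;b+=M@c
    return np.linalg.solve(A,b)
def proj(f,P):
    K,R,t=cam(f); return cv2.projectPoints(np.atleast_2d(P).astype(float),R,t,K,None)[0].reshape(-1,2)
def rot(s=None):
    s=s or manip.read_state(); w,x,y,z=s["eef_rot"]; return Ro.from_quat([x,y,z,w])
def shot(n,fn=None):
    f=grab_frame(n); f={k:np.array(v) for k,v in f.items()}
    if fn: cv2.imwrite(f"pics/{fn}.png",f["img"]); pickle.dump(f,open(f"pics/{fn}.pkl","wb"))
    return f
def load(fn): return pickle.load(open(f"pics/{fn}.pkl","rb"))
def crop(im,x,y,w,h,k,n): cv2.imwrite(f"pics/{n}.png",cv2.resize(im[y:y+h,x:x+w],None,fx=k,fy=k,interpolation=cv2.INTER_CUBIC))
E
python3 - <<'E'
from h import *
np.set_printoptions(precision=4,suppress=True)
t=shot("top","t1"); s=shot("scene","s1"); w=shot("wrist","w1")
R=rot().as_matrix(); p=manip.read_state()["tool_pos"]
print("tool axes cols\n",R)
K,Rc,tc=cam(w); print("cam in tool pos",R.T@(-Rc.T@tc-p),"\ncam axes in tool\n",R.T@Rc.T)
a=atz(t,(405,183),.095);b=atz(t,(410,203),.095);print("blade top ends",a,b,np.linalg.norm(a-b))
c=atz(t,(404.4,196.4),.051);print("collar",c)
for px in [(413,224.7),(421,254)]: print("plug collar",atz(t,px,.051))
g=(a+b)/2; g[2]=.073; print("grip",g, "scene px",proj(s,g), proj(s,[a,b,c]))
# block corners
for px in [(386,185),(414,178),(409,274),(440,265)]: print("block",atz(t,px,.045))
# lock: slot, triangulate
tp=(155+365/6,190+485/6); print(tp, [atz(t,tp,z) for z in (.08,.1,.12)])
# stand deck/base corner at bench
for px in [(155+95/6,190+120/6),(155+525/6,190+45/6),(155+630/6,190+480/6),(155+212/6,190+560/6)]: print("base",atz(t,px,.1),atz(t,px,0.0))
E
```

```text
tool axes cols
 [[-0.0003  0.4509 -0.8926]
 [ 0.0004 -0.8926 -0.4509]
 [-1.     -0.0005  0.0001]]
cam in tool pos [-0.1354  0.0005 -0.0819] 
cam axes in tool
 [[ 0.     -0.2976  0.9547]
 [ 1.     -0.0005 -0.0002]
 [ 0.0006  0.9547  0.2976]]
blade top ends [ 0.68   -0.2071  0.095 ] [ 0.6342 -0.2169  0.095 ] 0.04686566193131999
collar [ 0.6573 -0.2114  0.051 ]
plug collar [ 0.5906 -0.2293  0.051 ]
plug collar [ 0.5223 -0.2455  0.051 ]
grip [ 0.6571 -0.212   0.073 ] scene px [[211.6985 252.4251]] [[207.6498 251.6352]
 [212.8328 237.1388]
 [213.3328 260.4748]]
block [ 0.686 -0.17   0.045]
block [ 0.7017 -0.2361  0.045 ]
block [ 0.477  -0.2175  0.045 ]
block [ 0.4968 -0.2896  0.045 ]
(215.83333333333334, 270.8333333333333) [array([0.4886, 0.2216, 0.08  ]), array([0.4876, 0.2179, 0.1   ]), array([0.4866, 0.2143, 0.12  ])]
base [0.6252 0.3197 0.1   ] [0.6412 0.3461 0.    ]
base [0.6513 0.159  0.1   ] [0.6693 0.1728 0.    ]
base [0.4881 0.1201 0.1   ] [0.4932 0.1308 0.    ]
base [0.4608 0.2742 0.1   ] [0.4637 0.297  0.    ]
```

```bash
python3 -m crank '[[[0.01,0.03,0.03],[0,0,0.13]],[[0.02,0.07,0.06],[0,0,0.27]],[[0.04,0.1,0.09],[0,0,0.4]],[[0.06,0.14,0.11],[0,0,0.54]],[[0.08,0.18,0.12],[0,0,0.68]],[[0.1,0.22,0.12],[0,0,0.82]],[[0.12,0.26,0.12],[0,0,0.96]],[[0.14,0.3,0.12],[0,0,1.1]],[[0.15,0.34,0.12],[0,0,1.24]],[[0.16,0.38,0.12],[0,0,1.38]],[[0.17,0.42,0.12],[0,0,1.52]],[[0.18,0.46,0.12],[0,0,1.66]]]' -1 && python3 -m crank '[[[0.0,0.03,0],[0,0,0.14]],[[0.0,0.07,0],[0,0,0.28]],[[0.01,0.1,0],[0,0,0.42]],[[0.02,0.14,0],[0,0,0.56]],[[0.02,0.17,0],[0,0,0.7]],[[0.03,0.2,0],[0,0,0.84]],[[0.04,0.23,0],[0,0,0.98]],[[0.04,0.26,0],[0,0,1.12]],[[0.04,0.29,0],[0,0,1.24]],[[0.04,0.32,0],[0,0,1.258]],[[0.04,0.32,0],[0,0,1.258]]]'
python3 - <<'E'
from h import *
w=shot("wrist","w2"); s=manip.read_state(); print(s["time_s"],s["tool_pos"],s["q"],s["gripper_width"]);print(rot().as_matrix())
E
```

```text
time_s: 1.5
tool_pos: [0.4619, -0.0963, 0.3689]
eef_rot: [0.619, 0.342, 0.619, -0.342]
contact_force: [0.6, -0.4, -0.3]
gripper_width: 0.0017
time_s: 2.6
tool_pos: [0.5005, 0.2264, 0.3687]
eef_rot: [0.701, -0.087, 0.702, 0.089]
contact_force: [0.2, 1.0, -0.8]
gripper_width: 0.0007
2.65 [0.50109697 0.22414176 0.36862251] [ 0.0989621   0.3494566  -0.84658757  1.51561366  0.26232899  1.3949832
  1.05499096] 0.0002729822289715058
[[-6.29016044e-04 -2.45142557e-01  9.69486839e-01]
 [ 9.93187006e-04  9.69486399e-01  2.45143091e-01]
 [-9.99999309e-01  1.11708067e-03 -3.66350097e-04]]
```

View pics/w2.png

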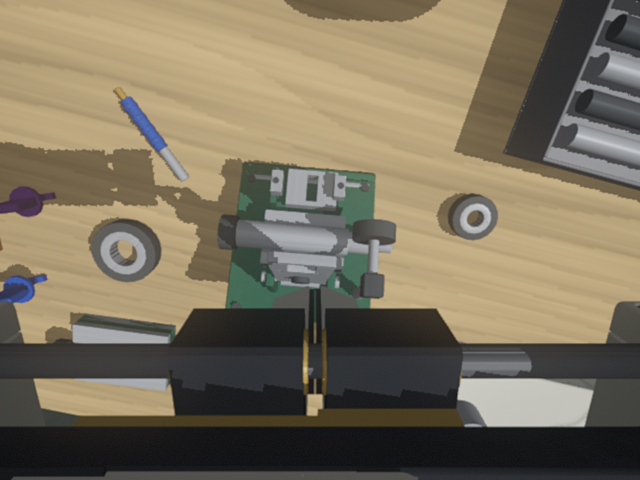

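The wrist view shows the stand with the slot near (311,187), the cheeks either side at (277,185) and (343,187), and the shaft along row 235. The dial is at (375,235) and the leaf is steep at (303,270). I'll enlarge it.

Run:
```python
from h import *
w=load("w2"); crop(w["img"],215,155,190,150,4,"c5")
```

```text
(no output)
```

View pics/c5.png

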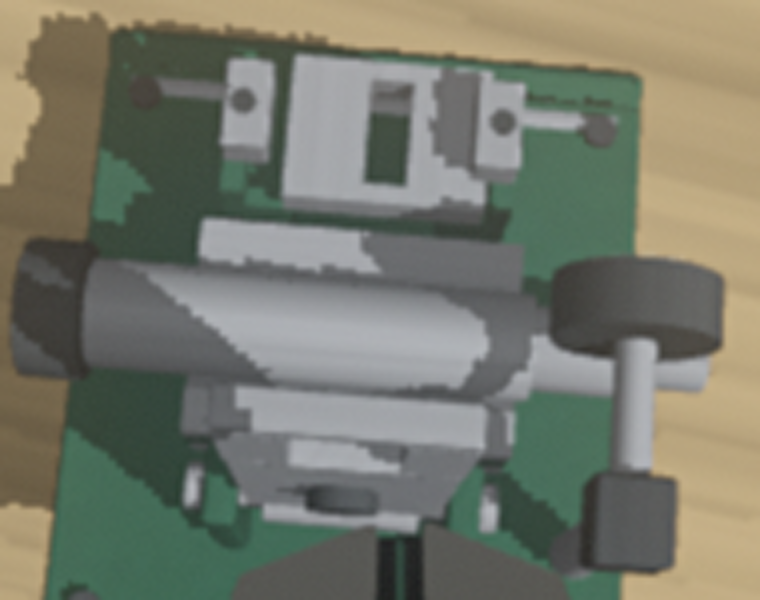

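```bash
cat > fit.py <<'E'
from h import *
from scipy.optimize import least_squares
def RL(psi):
    xl=np.array([np.cos(psi)*np.cos(np.pi/6),np.sin(psi)*np.cos(np.pi/6),.5]); yl=np.array([-np.sin(psi),np.cos(psi),0]); return np.stack([xl,yl,np.cross(xl,yl)],1)
def leafpt(r,y,n,a): # r from pin, n height above mid-plane
    return np.array([.1-r*np.cos(a)+n*np.sin(a), y, .007+r*np.sin(a)+n*np.cos(a)])
def fit(obs,p0):
    # obs: list (frame, kind, args, px, w)
    def pts(p):
        R=RL(p[3]); o=p[:3]; out=[]
        for f,k,a,px,w in obs:
            if k=="slot": P=np.array([a[0],a[1]+p[5],0])
            elif k=="cheek": P=np.array([a[0]+p[6],a[1],.014])
            elif k=="leaf": P=leafpt(*a,p[4])
            elif k=="lock": P=np.array(a)
            out.append(o+R@P)
        return out
    def res(p): return np.concatenate([(proj(f,P)[0]-px)*w for (f,k,a,px,w),P in zip(obs,pts(p))])
    r=least_squares(res,p0,loss="soft_l1"); return r.x,res(r.x).reshape(-1,2)
E
cat > f1.py <<'E'
from fit import *
np.set_printoptions(precision=4,suppress=True)
w=load("w2");t=load("t1");s=load("s1")
c5=lambda x,y:(215+x/4,155+y/4)
c2=lambda x,y:(155+x/6,190+y/6)
c3=lambda x,y:(370+x/4,165+y/4)
obs=[]
for q,a in zip([(228,58),(272,62),(266,150),(220,148)],[(-.012,-.039),(-.012,-.027),(.012,-.027),(.012,-.039)]): obs.append((w,"cheek",a,c5(*q),1))
for q,a in zip([(480,80),(524,86),(520,170),(474,168)],[(-.012,.027),(-.012,.039),(.012,.039),(.012,.027)]): obs.append((w,"cheek",a,c5(*q),1))
for q,a in zip([(373,82),(412,82),(408,185),(366,183)],[(-.015,-.006),(-.015,.006),(.015,.006),(.015,-.006)]): obs.append((w,"slot",a,c5(*q),1))
for q,a in zip([(347,453),(375,450),(385,518),(357,520)],[(.015,.006),(.015,-.006),(-.015,-.006),(-.015,.006)]): obs.append((t,"slot",a,c2(*q),1))
for q,a in zip([(230,36),(332,40)],[(.124,-.024,.004),(.124,.024,.004)]): obs.append((s,"leaf",a,c3(*q),1))
if __name__=="__main__":
    p,r=fit(obs,[.488,.218,.1,.24,1.4,.003,-.01]); print(p); print(r)
E
python3 f1.py
```

```text
[0.4914 0.2172 0.0863 0.1672 1.4384 0.0046 0.0013]
[[ 0.3841  0.554 ]
 [ 0.7306  0.4973]
 [ 0.2092 -0.0536]
 [ 0.2116 -0.492 ]
 [-0.4332  0.2233]
 [-0.1855 -0.3417]
 [-0.3845  0.0803]
 [-0.2806 -0.3498]
 [-0.3845 -1.1713]
 [ 0.7658 -0.2661]
 [-0.1176 -0.0578]
 [-0.6927 -0.4571]
 [-1.7877 -1.1044]
 [-1.1417 -1.5731]
 [ 0.2642 -1.1446]
 [-0.3313 -0.5169]
 [-0.1023 -0.4767]
 [-0.1692 -0.0581]]
```

```bash
cat > ov.py <<'E'
from fit import *
def overlay(f,p,k,x,y,w,h,n):
    im=cv2.resize(f["img"][y:y+h,x:x+w],None,fx=k,fy=k,interpolation=cv2.INTER_CUBIC)
    R=RL(p[3]);o=p[:3]
    def poly(L,c,cl=True):
        q=(proj(f,[o+R@np.array(P) for P in L])-[x-.5+.5,y])*k
        cv2.polylines(im,[np.round(q*8).astype(np.int32)],cl,c,1,cv2.LINE_AA,3)
    d=p[5];cx=p[6];a=p[4]
    poly([(-.015,d-.006,0),(-.015,d+.006,0),(.015,d+.006,0),(.015,d-.006,0)],(0,0,255))
    for s in (-1,1): poly([(cx-.012,s*.027,.014),(cx-.012,s*.039,.014),(cx+.012,s*.039,.014),(cx+.012,s*.027,.014)],(0,255,255))
    poly([leafpt(.124,-.024,.004,a),leafpt(.124,.024,.004,a),leafpt(.01,.024,.004,a),leafpt(.01,-.024,.004,a)],(255,0,255))
    poly([leafpt(.118,-.011,.004,a),leafpt(.118,.011,.004,a),leafpt(.082,.011,.004,a),leafpt(.082,-.011,.004,a)],(255,0,255))
    poly([(.052,-.09,-.0178),(.052,.09,-.0178)],(255,255,0),False)
    poly([(.1,-.035,.007),(.1,.035,.007)],(0,255,0),False)
    cv2.imwrite(f"pics/{n}.png",im)
E
python3 - <<'E'
from f1 import *; from ov import overlay
p,_=fit(obs,[.488,.218,.1,.24,1.4,.003,-.01])
overlay(w,p,4,215,155,190,150,"o1"); overlay(t,p,5,155,190,120,100,"o2"); overlay(s,p,4,370,165,125,140,"o3")
E
```

```text
(no output)
```

View pics/o1.png

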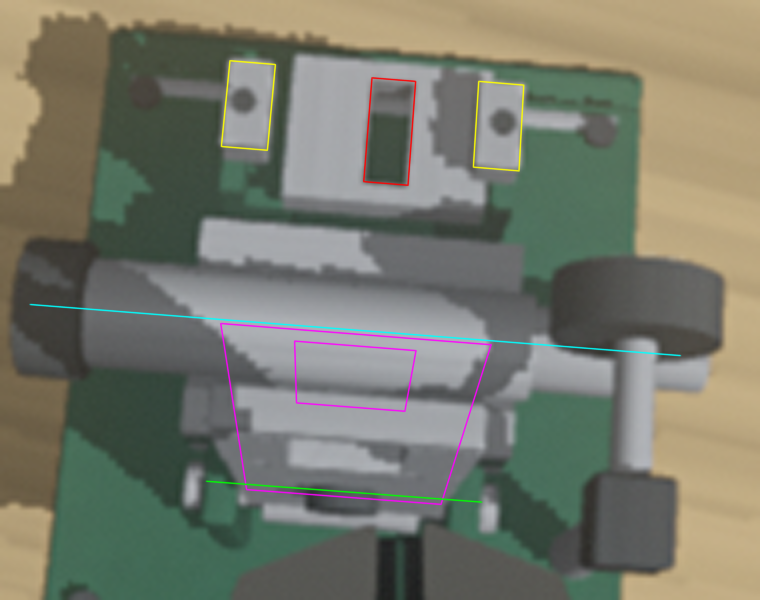

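View pics/o2.png

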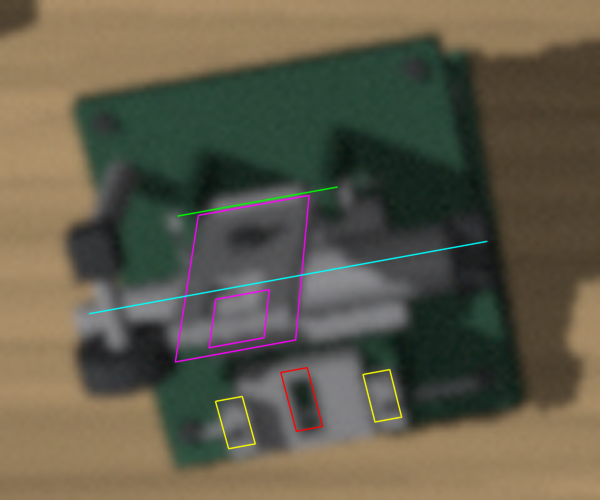

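View pics/o3.png

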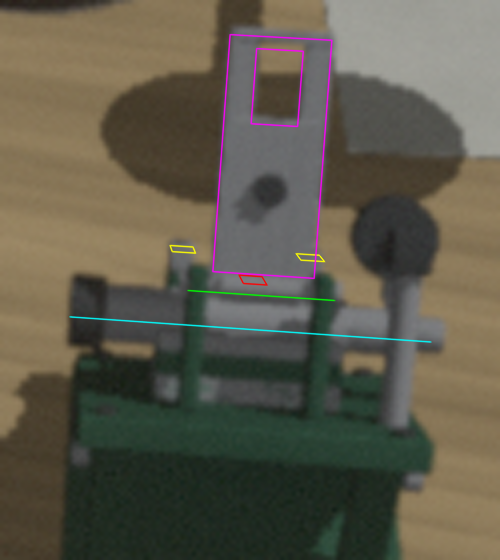

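```bash
cat > f2.py <<'E'
from f1 import *
for q,a in zip([(241,431),(483,448),(238,388),(487,405)],[(.124,-.024,.004),(.124,.024,.004),(.124,-.024,-.004),(.124,.024,-.004)]): obs.append((w,"leaf",a,c5(*q),1))
if __name__=="__main__":
    from ov import overlay
    p,r=fit(obs,[.488,.218,.1,.24,1.4,.003,-.01]); print(p); print(r)
    overlay(w,p,4,215,155,190,150,"o1b"); overlay(s,p,4,370,165,125,140,"o3b");overlay(t,p,5,155,190,120,100,"o2b")
E
python3 f2.py
```

```text
[0.4915 0.2173 0.0857 0.1729 1.5941 0.0045 0.0013]
[[ 0.4506  0.8037]
 [ 0.7837  0.6797]
 [ 0.3802  0.109 ]
 [ 0.3966 -0.2624]
 [-0.4253  0.106 ]
 [-0.1845 -0.525 ]
 [-0.2688 -0.1216]
 [-0.1575 -0.4859]
 [-0.4377 -1.1248]
 [ 0.7041 -0.2838]
 [-0.0403 -0.0971]
 [-0.6062 -0.4326]
 [-1.7874 -1.1071]
 [-1.1487 -1.6058]
 [ 0.3214 -1.1941]
 [-0.2669 -0.5366]
 [ 0.7672  0.0367]
 [ 1.1437  0.4033]
 [-7.4134 -0.1129]
 [ 0.7561  0.527 ]
 [-5.633  -0.6637]
 [ 0.3813 -0.0016]]
```

View pics/o1b.png

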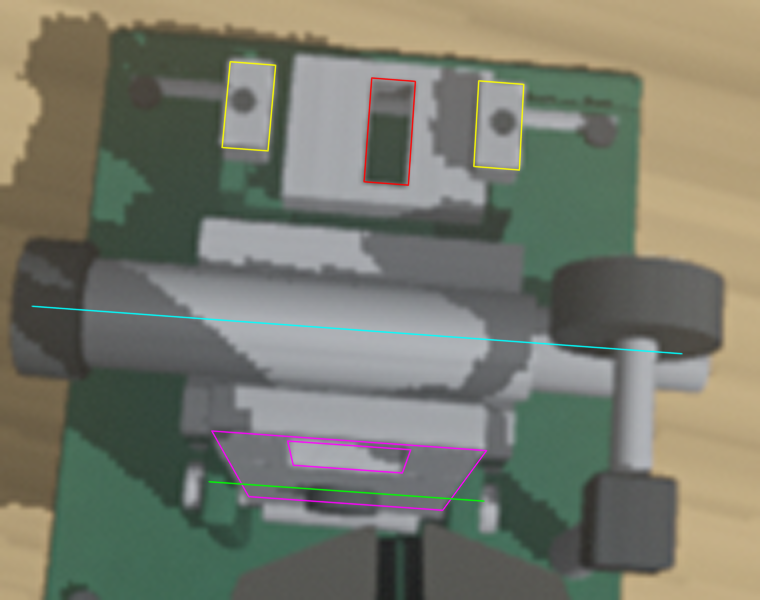

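View pics/o3b.png

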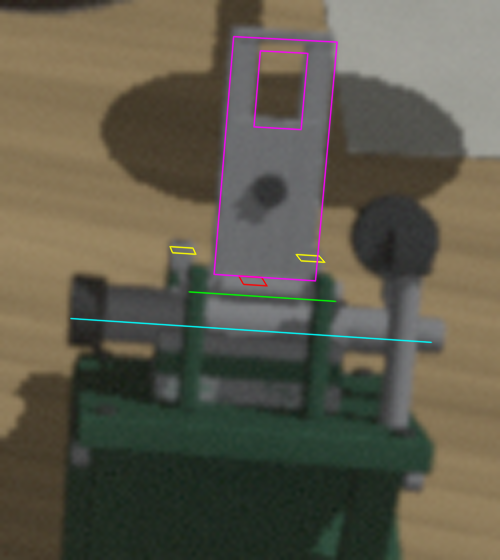

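The model agrees well with the picture: leaf at about 1.59 rad, lock near (0.491, 0.217, 0.086), yaw about 0.17. I refit with the right leaf corners and compute the leaf sweep.

```bash
cat > plan.py <<'E'
from fit import *
np.set_printoptions(precision=4,suppress=True)
try: P=np.load("lock.npy")
except Exception: P=None
def goal(xyz,R0turn=0.,base=None):
    """lock coords (mm) of TCP -> world pos; turn about lock z"""
    R=RL(P[3]); return P[:3]+R@(np.array(xyz)/1000.)
def Rtool(turn=0.):
    R=RL(P[3]); T=np.stack([-R[:,2],R[:,1],R[:,0]],1); return Ro.from_rotvec(R[:,2]*turn)*Ro.from_matrix(T)
def rows(L,turn=0.,ref=None,Rref=None):
    s=manip.read_state(); ref=s["tool_pos"] if ref is None else ref; Rref=rot(s) if Rref is None else Rref
    rv=(Rtool(turn)*Rref.inv()).as_rotvec(); print("t",s["time_s"],"turn",rv)
    for x in L: print(x, np.round(goal(x)-ref,4))
def tcp_lock():
    s=manip.read_state(); R=RL(P[3]); return R.T@(s["tool_pos"]-P[:3])*1000, R.T@rot(s).as_matrix(), R.T@s["contact_force"]
E
python3 - <<'E'
from f1 import *
for q,a in zip([(212,431),(487,450),(290,440),(409,450)],[(.124,-.024,.004),(.124,.024,.004),(.118,-.011,.004),(.118,.011,.004)]): obs.append((w,"leaf",a,c5(*q),1))
p,r=fit(obs,[.488,.218,.1,.24,1.4,.003,-.01]); print(p); print(abs(r).max(1)); np.save("lock.npy",p)
import plan
print(plan.tcp_lock())
plan.rows([(160,0,190),(140,0,118),(116,0,114),(99,0,113.4),(82,0,110),(67,0,103),(53,0,93),(41.6,0,80),(33,0,66),(27,0,50),(25,0,40)])
E
```

```text
[0.4913 0.2173 0.0863 0.1707 1.5933 0.0045 0.0013]
[0.6964 0.7706 0.3207 0.3405 0.3707 0.463  0.2439 0.421  1.1645 0.7257
 0.0786 0.6531 1.8106 1.5723 1.1507 0.5041 0.7569 1.1401 0.3415 0.2801
 0.8759 0.2363]
(array([150.469 ,   5.0739, 239.0723]), array([[-0.5004, -0.066 ,  0.8633],
       [ 0.0011,  0.997 ,  0.0768],
       [-0.8658,  0.0394, -0.4988]]), array([ 0.244 , -1.2387, -0.3665]))
t 2.65 turn [ 0.1078 -0.5129 -0.0754]
(160, 0, 190) [ 0.0332  0.0006 -0.0377]
(140, 0, 118) [ 0.0516  0.0037 -0.1101]
(116, 0, 114) [ 0.0331  0.0006 -0.1256]
(99, 0, 113.4) [ 0.0189 -0.0019 -0.1346]
(82, 0, 110) [ 0.006  -0.0041 -0.146 ]
(67, 0, 103) [-0.0033 -0.0057 -0.1596]
(53, 0, 93) [-0.0103 -0.0069 -0.1752]
(41.6, 0, 80) [-0.0137 -0.0075 -0.1922]
(33, 0, 66) [-0.0141 -0.0076 -0.2086]
(27, 0, 50) [-0.0113 -0.0071 -0.2255]
(25, 0, 40) [-0.0081 -0.0066 -0.2351]
```

```bash
python3 -m crank '[[[0.01,0,0.0],[0.03,-0.13,-0.02]],[[0.03,0,0.0],[0.05,-0.26,-0.04]],[[0.04,0,0.0],[0.08,-0.39,-0.055]],[[0.05,0,-0.02],[0.108,-0.513,-0.075]],[[0.05,0,-0.04],[0.108,-0.513,-0.075]],[[0.051,0.002,-0.075],[0.108,-0.513,-0.075]],[[0.052,0.004,-0.11],[0.108,-0.513,-0.075]],[[0.052,0.004,-0.11],[0.108,-0.513,-0.075]]]'
python3 - <<'E'
import plan
from h import *
print(plan.tcp_lock(), manip.read_state()["q"]); shot("scene","s3"); shot("wrist","w3"); shot("top","t3")
crop(load("s3")["img"],340,120,200,150,4,"s3c")
plan.rows([(116,0,114),(99,0,113.4),(82,0,110),(67,0,103),(53,0,93),(41.6,0,80),(33,0,66),(27,0,50),(25,0,40)])
E
```

```text
time_s: 3.45
tool_pos: [0.552, 0.2233, 0.2543]
eef_rot: [0.861, -0.043, 0.501, 0.071]
contact_force: [-0.1, -0.4, -0.2]
gripper_width: 0.0007
(array([136.6102,  -4.441 , 115.0092]), array([[-0.0065,  0.003 ,  1.    ],
       [-0.0041,  1.    , -0.003 ],
       [-1.    , -0.0042, -0.0065]]), array([-0.2652, -0.4217, -0.1274])) [ 0.0222  0.2413 -0.7216  2.0333  0.7646  0.5826  0.5112]
t 3.6 turn [-0.0014  0.0018  0.0036]
(116, 0, 114) [-0.0204 -0.0014 -0.0173]
(99, 0, 113.4) [-0.0346 -0.0039 -0.0264]
(82, 0, 110) [-0.0474 -0.0061 -0.0378]
(67, 0, 103) [-0.0568 -0.0077 -0.0514]
(53, 0, 93) [-0.0638 -0.0089 -0.067 ]
(41.6, 0, 80) [-0.0671 -0.0095 -0.084 ]
(33, 0, 66) [-0.0676 -0.0095 -0.1004]
(27, 0, 50) [-0.0648 -0.0091 -0.1173]
(25, 0, 40) [-0.0616 -0.0085 -0.1269]
```

View pics/s3c.png

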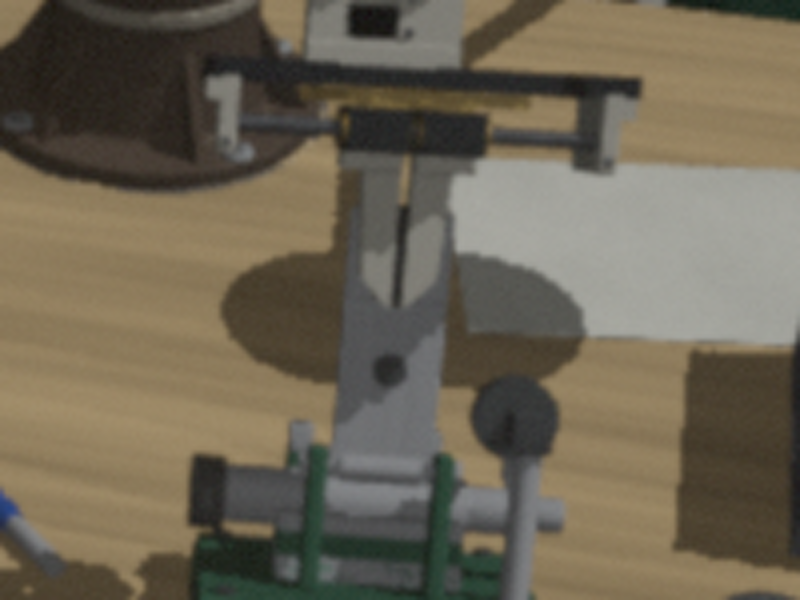

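View pics/w3.png

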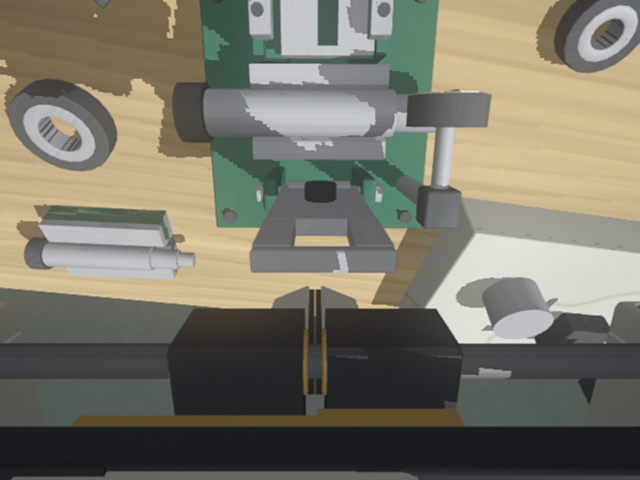

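The fingers stand behind the leaf's upper face and their tips are tapered. I'll push a little nearer the hinge (r ≤ 78 mm, solid metal, clear of the knob at r≈48).

Run:
```python
import plan, numpy as np
L=[]
for a in [1.6,1.4,1.2,1.0,.8,.65,.5,.4,.3,.2,.14,.09]:
    r=78; L.append((round(100-r*np.cos(a)+4*np.sin(a)+9.5,1),0,round(7+r*np.sin(a)+4*np.cos(a)+22,1)))
plan.rows(L)
```

```text
t 3.6 turn [-0.0014  0.0018  0.0036]
(np.float64(115.8), 0, np.float64(106.8)) [-0.017  -0.0008 -0.0237]
(np.float64(100.2), 0, np.float64(106.5)) [-0.0302 -0.0031 -0.0317]
(np.float64(85.0), 0, np.float64(103.1)) [-0.0415 -0.005  -0.0423]
(np.float64(70.7), 0, np.float64(96.8)) [-0.0506 -0.0066 -0.0549]
(np.float64(58.0), 0, np.float64(87.7)) [-0.0569 -0.0077 -0.0691]
(np.float64(49.8), 0, np.float64(79.4)) [-0.0598 -0.0082 -0.0804]
(np.float64(43.0), 0, np.float64(69.9)) [-0.0609 -0.0084 -0.092 ]
(np.float64(39.2), 0, np.float64(63.1)) [-0.0608 -0.0084 -0.0998]
(np.float64(36.2), 0, np.float64(55.9)) [-0.0598 -0.0082 -0.1076]
(np.float64(33.8), 0, np.float64(48.4)) [-0.0582 -0.0079 -0.1153]
(np.float64(32.8), 0, np.float64(43.8)) [-0.0568 -0.0077 -0.1197]
(np.float64(32.2), 0, np.float64(40.0)) [-0.0554 -0.0074 -0.1233]
```

```bash
python3 -m crank '[[[-0.008,0,-0.012],[0,0,0]],[[-0.017,-0.001,-0.024],[0,0,0]],[[-0.024,-0.002,-0.028],[0,0,0]],[[-0.03,-0.003,-0.032],[0,0,0]],[[-0.036,-0.004,-0.037],[0,0,0]],[[-0.0415,-0.005,-0.042],[0,0,0]],[[-0.046,-0.006,-0.048],[0,0,0]],[[-0.0505,-0.0066,-0.055],[0,0,0]],[[-0.054,-0.007,-0.062],[0,0,0]],[[-0.057,-0.0077,-0.069],[0,0,0]],[[-0.0598,-0.008,-0.08],[0,0,0]]]'
python3 - <<'E'
import plan
from h import *
print(plan.tcp_lock()); shot("scene","s4"); shot("wrist","w4")
crop(load("s4")["img"],340,120,200,150,4,"s4c")
plan.rows([(43.0,0,69.9),(39.2,0,63.1),(36.2,0,55.9),(33.8,0,48.4),(32.8,0,43.8),(32.2,0,40)])
E
```

```text
time_s: 4.7
tool_pos: [0.4944, 0.2184, 0.1795]
eef_rot: [0.864, -0.041, 0.497, 0.073]
contact_force: [-0.5, 0.5, 1.6]
gripper_width: 0.0004
(array([49.3801,  0.5044, 79.0812]), array([[ 0.0025,  0.0037,  1.    ],
       [-0.0005,  1.    , -0.0037],
       [-1.    , -0.0005,  0.0025]]), array([0.4486, 0.5924, 1.5972]))
t 4.8 turn [-0.0001 -0.0007  0.0028]
(43.0, 0, 69.9) [ 0.0003 -0.0001 -0.0096]
(39.2, 0, 63.1) [ 0.0004 -0.0001 -0.0174]
(36.2, 0, 55.9) [ 0.0014  0.0001 -0.0251]
(33.8, 0, 48.4) [ 0.003   0.0004 -0.0328]
(32.8, 0, 43.8) [ 0.0044  0.0006 -0.0373]
(32.2, 0, 40) [ 0.0058  0.0009 -0.0409]
```

View pics/s4c.png

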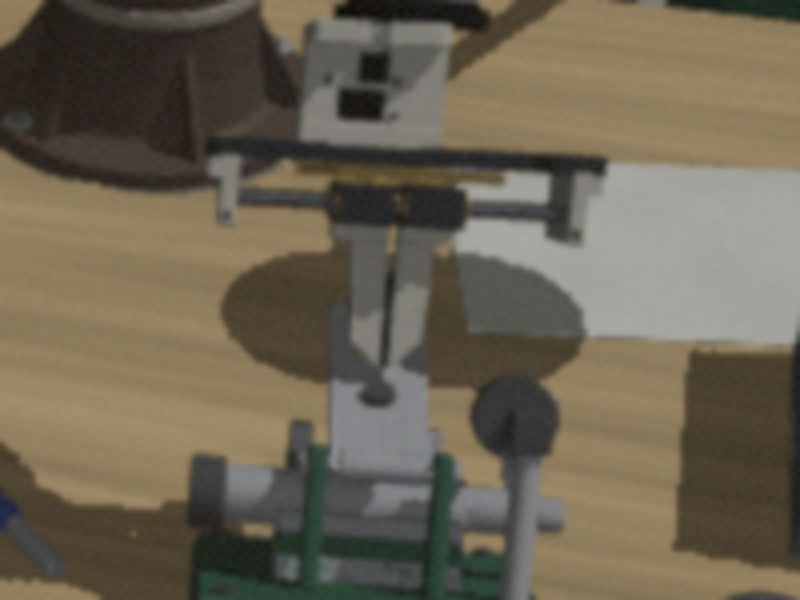

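View pics/w4.png

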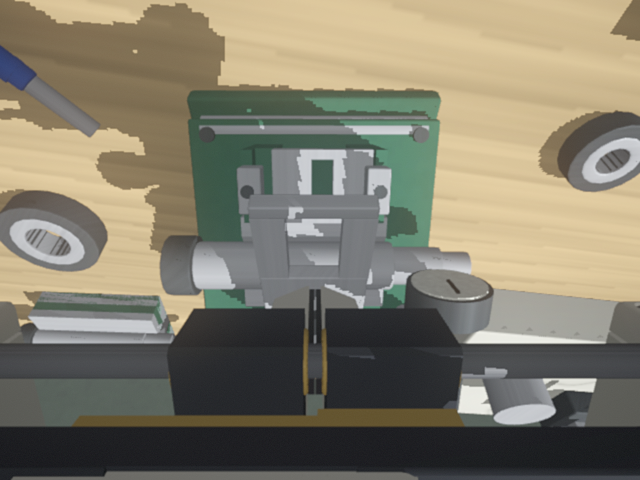

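The leaf follows (about 0.65 now) with 1.6 N of contact force, so I continue down.

```bash
python3 -m crank '[[[-0.001,0,-0.005],[0,0,0]],[[-0.002,0,-0.01],[0,0,0]],[[-0.002,0,-0.014],[0,0,0]],[[-0.002,0,-0.018],[0,0,0]],[[-0.0015,0,-0.022],[0,0,0]],[[-0.001,0,-0.026],[0,0,0]],[[0,0,-0.03],[0,0,0]],[[0.0005,0,-0.033],[0,0,0]],[[0.0015,0.0005,-0.036],[0,0,0]],[[0.002,0.0005,-0.0385],[0,0,0]]]'
python3 - <<'E'
import plan
from h import *
print(plan.tcp_lock()); shot("scene","s5"); shot("wrist","w5")
crop(load("s5")["img"],340,120,200,150,4,"s5c")
plan.rows([(30,0,40),(30,0,39),(30,0,70),(30,0,120)])
E
```

```text
time_s: 5.8
tool_pos: [0.4962, 0.2187, 0.14]
eef_rot: [0.863, -0.041, 0.498, 0.073]
contact_force: [-0.5, -0.2, 2.0]
gripper_width: 0.0004
(array([31.1562,  0.5454, 43.9837]), array([[ 0.0006,  0.0032,  1.    ],
       [-0.0008,  1.    , -0.0032],
       [-1.    , -0.0008,  0.0006]]), array([ 0.5964, -0.1613,  2.0057]))
t 5.9 turn [-0.0009  0.0002  0.0031]
(30, 0, 40) [ 0.0011 -0.0004 -0.004 ]
(30, 0, 39) [ 0.0016 -0.0003 -0.0049]
(30, 0, 70) [-0.0136 -0.0029  0.0219]
(30, 0, 120) [-0.0383 -0.0072  0.0652]
```

View pics/s5c.png

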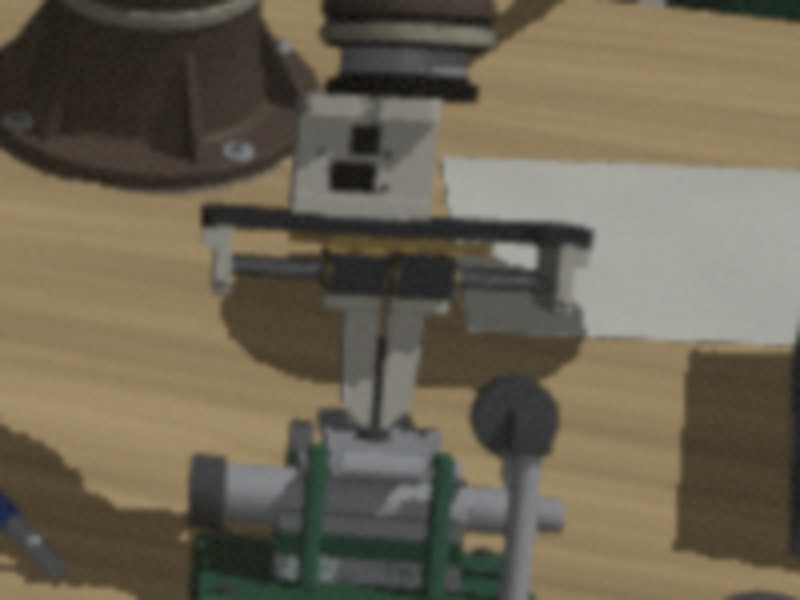

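View pics/w5.png

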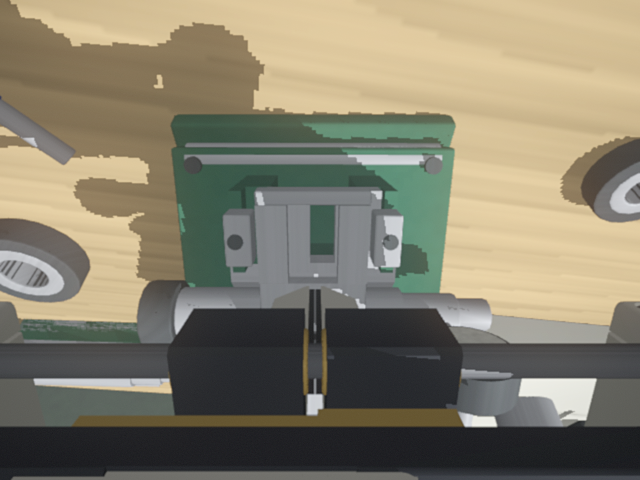

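```bash
python3 -m crank '[[[0.0005,0,-0.001],[0,0,0]],[[0.001,0,-0.002],[0,0,0]],[[0.0015,0,-0.003],[0,0,0]],[[0.002,0,-0.004],[0,0,0]]]'; python3 -m crank '[[[0.0005,0,-0.001],[0,0,0]],[[0.001,0,-0.002],[0,0,0]]]'; python3 -m crank '[[[0.0005,0,-0.001],[0,0,0]],[[0.001,0,-0.002],[0,0,0]]]'; python3 -c "
import plan;print(plan.tcp_lock())"
```

```text
time_s: 6.3
tool_pos: [0.4977, 0.2189, 0.1365]
eef_rot: [0.863, -0.041, 0.498, 0.073]
contact_force: [-6.6, -1.4, 9.1]
gripper_width: 0.0003
time_s: 6.5
tool_pos: [0.4985, 0.2191, 0.1346]
eef_rot: [0.863, -0.042, 0.498, 0.073]
contact_force: [-9.8, -2.4, 13.9]
gripper_width: 0.0004
time_s: 6.7
tool_pos: [0.4989, 0.2192, 0.1338]
eef_rot: [0.864, -0.042, 0.497, 0.074]
contact_force: [-36.5, -12.3, 54.8]
gripper_width: 0.0006
(array([30.5059,  0.5837, 37.1981]), array([[ 0.003 ,  0.0012,  1.    ],
       [-0.0002,  1.    , -0.0012],
       [-1.    , -0.0002,  0.003 ]]), array([-5.5367, -5.9356, 66.5187]))
```

The stop was reached (force jump to 66 N, inside the limits), so I back off at once. The contact height suggests the lock plane lies about 4 mm higher than fitted, so I'll refine it with closer wrist views.

```bash
python3 -m crank '[[[-0.003,-0.0005,0.005],[0,0,0]],[[-0.015,-0.003,0.026],[0,0,0]],[[-0.035,-0.006,0.06],[0,0,0]],[[-0.05,-0.009,0.085],[0,0,0]],[[-0.065,-0.012,0.11],[0,0,0]],[[-0.075,-0.013,0.13],[0,0,0]],[[-0.075,-0.013,0.13],[0,0,0]]]' 1
python3 - <<'E'
import plan
from h import *
print(plan.tcp_lock()); shot("scene","s6"); shot("wrist","w6"); shot("top","t6")
crop(load("w6")["img"],220,150,200,150,4,"w6c")
E
```

```text
time_s: 7.4
tool_pos: [0.4251, 0.2062, 0.265]
eef_rot: [0.864, -0.041, 0.496, 0.073]
contact_force: [0.3, 0.4, 0.6]
gripper_width: 0.0517
(array([ 31.1446,   0.3428, 188.3222]), array([[ 0.0054,  0.0034,  1.    ],
       [-0.0004,  1.    , -0.0034],
       [-1.    , -0.0004,  0.0054]]), array([0.6527, 0.3002, 0.3178]))
```

View pics/w6.png

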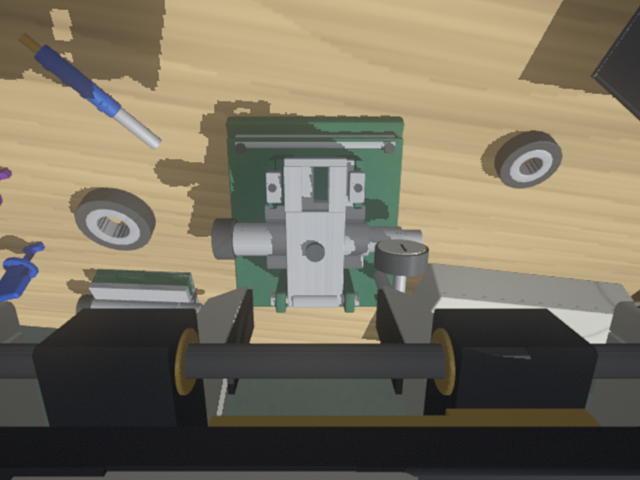

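Run:
```python
from h import *
crop(load("w6")["img"],255,150,120,90,6,"w6c")
crop(load("w6")["img"],260,205,120,105,6,"w6d")
crop(load("w5")["img"],210,170,210,130,3.8,"w5c")
```

```text
(no output)
```

View pics/w6c.png

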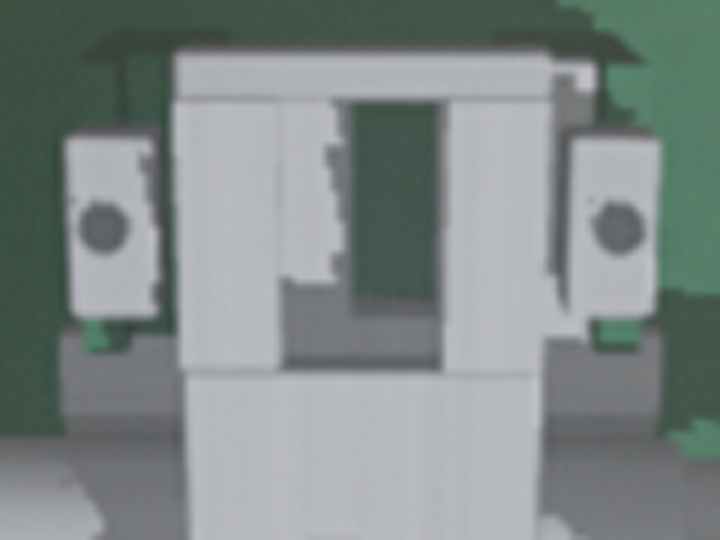

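View pics/w6d.png

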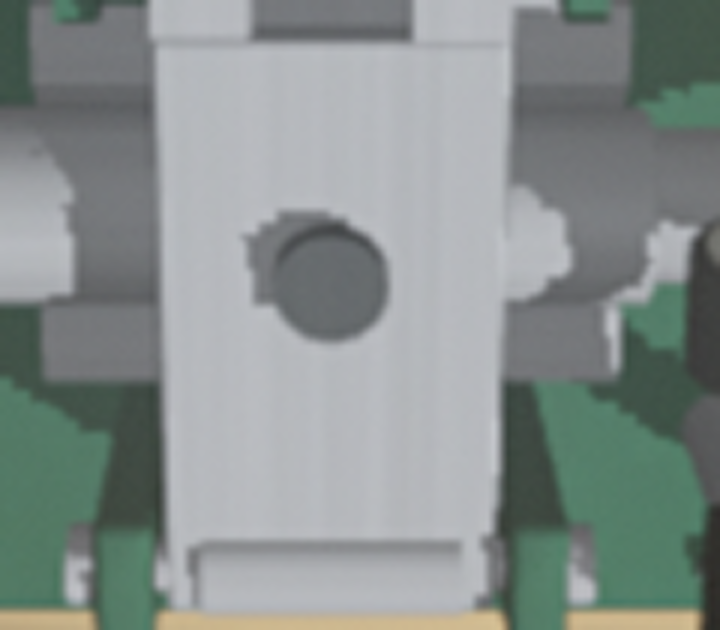

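View pics/w5c.png

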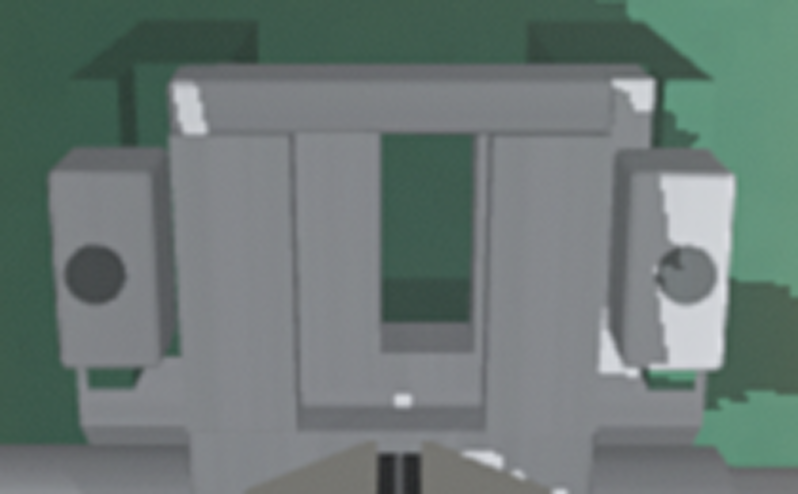

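```bash
cat > f3.py <<'E'
from fit import *
np.set_printoptions(precision=4,suppress=True)
w6=load("w6");w5=load("w5");w2=load("w2")
c6=lambda x,y:(255+x/6,150+y/6)
c55=lambda x,y:(210+x/3.8,170+y/3.8)
c5=lambda x,y:(215+x/4,155+y/4)
A=[(-.012,-.039),(-.012,-.027),(.012,-.027),(.012,-.039)]; B=[(-.012,.027),(-.012,.039),(.012,.039),(.012,.027)]
def mk(which):
    o=[]
    if 6 in which:
        o+=[(w6,"cheek",a,c6(*q),1) for q,a in zip([(65,137),(155,137),(158,318),(72,318)],A)]
        o+=[(w6,"cheek",a,c6(*q),1) for q,a in zip([(570,137),(660,137),(655,318),(566,318)],B)]
        o+=[(w6,"leaf",(r,y,.004),c6(*q),1) for q,r,y in [((175,52),.124,-.024),((550,52),.124,.024),((282,98),.118,-.011),((442,98),.118,.011),((283,370),.082,-.011),((442,370),.082,.011)]]
        o+=[(w6,"slot",a,c6(*q),1) for q,a in [((351,315),(.015,-.006)),((438,315),(.015,.006))]]
    if 5 in which:
        o+=[(w5,"cheek",a,c55(*q),1) for q,a in zip([(52,172),(158,174),(163,365),(62,367)],A)]
        o+=[(w5,"cheek",a,c55(*q),1) for q,a in zip([(630,174),(735,174),(722,370),(624,369)],B)]
        o+=[(w5,"slot",a,c55(*q),1) for q,a in [((381,352),(.015,-.006)),((473,352),(.015,.006))]]
    if 2 in which:
        o+=[(w2,"cheek",a,c5(*q),1) for q,a in zip([(228,58),(272,62),(266,150),(220,148)],A)]
        o+=[(w2,"cheek",a,c5(*q),1) for q,a in zip([(480,80),(524,86),(520,170),(474,168)],B)]
        o+=[(w2,"slot",a,c5(*q),1) for q,a in zip([(373,82),(412,82),(408,185),(366,183)],[(-.015,-.006),(-.015,.006),(.015,.006),(.015,-.006)])]
    return o
if __name__=="__main__":
    for wh in [(6,),(5,),(2,),(6,5),(6,5,2)]:
        p,r=fit(mk(wh),[.49,.217,.09,.17,.06,.0045,0.]); print(wh,p,abs(r).max(),np.sqrt((r**2).mean()))
    np.save("lock.npy",p); print(r)
E
python3 f3.py
```

```text
(6,) [0.4915 0.2171 0.0897 0.1664 0.0719 0.0045 0.0002] 1.111238822506607 0.33220078319167584
(5,) [ 0.492   0.2172  0.0893  0.1605  0.0241  0.0044 -0.    ] 1.018153723679518 0.440739449292002
(2,) [0.4912 0.2172 0.09   0.1677 0.0572 0.0048 0.0008] 0.9697303085292219 0.38271538633133007
(6, 5) [0.492  0.2172 0.0893 0.163  0.0684 0.0044 0.    ] 1.1683911125246595 0.3956084004816809
(6, 5, 2) [0.4918 0.2172 0.0893 0.1637 0.0728 0.0045 0.0002] 1.1916711584368045 0.42257946895449405
[[ 0.0673 -0.0859]
 [ 0.3308 -0.0626]
 [ 0.5578 -0.2066]
 [-0.0163 -0.2268]
 [-0.1834  0.0422]
 [ 0.0653  0.0654]
 [-0.3306 -0.0959]
 [-0.3905 -0.116 ]
 [-0.0737 -0.115 ]
 [ 0.3626 -0.0138]
 [-0.7712  0.122 ]
 [ 1.1917  0.1667]
 [-0.4475 -0.3274]
 [ 0.4496 -0.2918]
 [ 0.0591  0.2172]
 [-0.1932  0.2364]
 [-0.3683  0.0231]
 [-0.485  -0.4504]
 [ 0.6811  1.1705]
 [ 0.6274  0.6042]
 [ 0.1583 -0.2128]
 [ 0.2394 -0.1601]
 [-0.1401  0.0745]
 [-0.9231  0.2977]
 [ 0.1065 -0.3   ]
 [ 0.4856 -0.2621]
 [ 0.1474  0.1633]
 [ 0.5631  0.1529]
 [-0.0434 -0.2721]
 [-0.1122 -0.7567]
 [-0.3005  0.0862]
 [ 0.0114 -0.4331]
 [-0.2617  0.1136]
 [-0.224  -0.3619]
 [-0.6351 -0.4336]
 [ 0.5838  0.5155]
 [-0.3994  0.9022]
 [-1.0456  0.4592]]
```

Refined: lock (0.492, 0.217, 0.089), slot +4.5 mm in y, and the leaf rests at about 0.073. Now I go over the key for a close look.

Run:
```python
from plan import *
s=manip.read_state(); h=np.radians(102); y=np.array([np.cos(h),np.sin(h),0]); x=np.array([0,0,-1.]); T=np.stack([x,y,np.cross(x,y)],1)
print((Ro.from_matrix(T)*rot(s).inv()).as_rotvec(), np.array([.64,-.215,.27])-s["tool_pos"])
```

```text
[-0.0983  0.5146  0.0418] [ 0.2148 -0.42    0.0083]
```

```bash
python3 -m crank '[[[0.02,-0.03,0.01],[-0.02,0.1,0.01]],[[0.04,-0.07,0.02],[-0.04,0.2,0.02]],[[0.06,-0.11,0.02],[-0.06,0.3,0.03]],[[0.08,-0.15,0.02],[-0.08,0.4,0.035]],[[0.1,-0.19,0.02],[-0.098,0.5146,0.042]],[[0.12,-0.23,0.02],[-0.098,0.5146,0.042]],[[0.14,-0.27,0.02],[-0.098,0.5146,0.042]],[[0.16,-0.31,0.02],[-0.098,0.5146,0.042]],[[0.18,-0.35,0.02],[-0.098,0.5146,0.042]],[[0.2,-0.39,0.01],[-0.098,0.5146,0.042]],[[0.215,-0.42,0.01],[-0.098,0.5146,0.042]],[[0.215,-0.42,0.01],[-0.098,0.5146,0.042]]]'
python3 - <<'E'
from h import *
s=manip.read_state();shot("wrist","w7"); print(s["q"])
E
```

```text
time_s: 8.75
tool_pos: [0.6399, -0.2214, 0.2677]
eef_rot: [0.701, -0.072, 0.706, 0.071]
contact_force: [0.2, 0.1, -0.9]
gripper_width: 0.0916
[ 0.46167431  0.53902838 -0.34203378  1.37548108  0.18484368  1.26323521
  1.88032952]
```

View pics/w7.png

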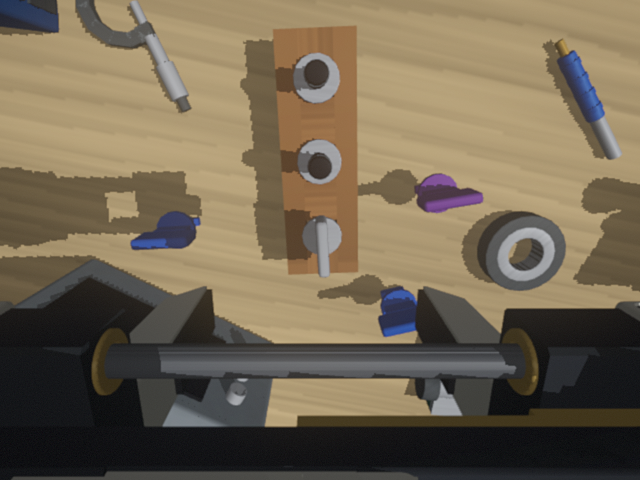

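Run:
```python
from h import *
crop(load("w7")["img"],265,195,110,95,7,"w7c")
```

```text
(no output)
```

View pics/w7c.png

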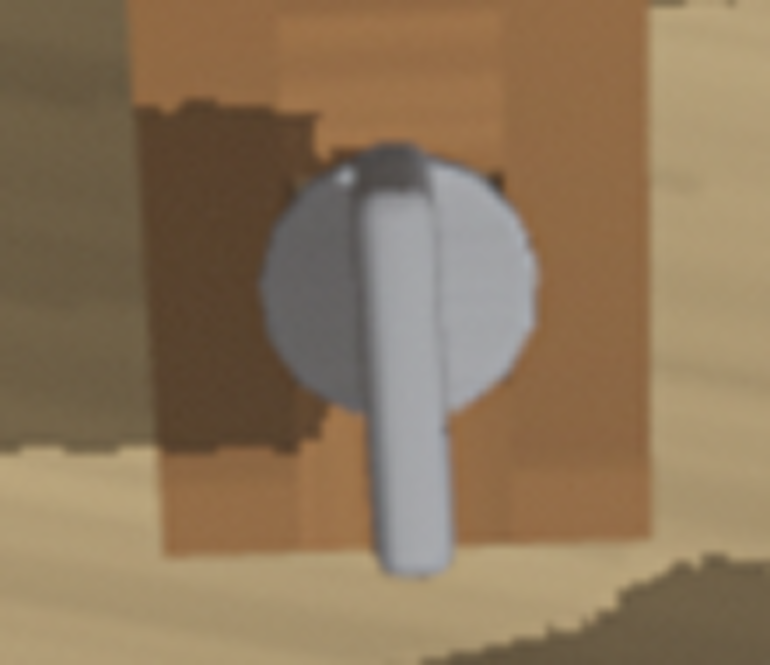

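Run:
```python
from plan import *
w=load("w7"); c=lambda x,y:(265+x/7,195+y/7)
a=atz(w,c(396,194),.095);b=atz(w,c(418,573),.095); print(a,b,np.linalg.norm(a-b))
col=atz(w,c(400,283),.051); print("collar",col, atz(w,c(262,283),.051)-atz(w,c(538,283),.051))
print("wing heading",np.degrees(np.arctan2(*(b-a)[1::-1])), "mid",(a+b)/2)
s=manip.read_state(); print(s["tool_pos"],rot(s).as_matrix())
```

```text
[ 0.6381 -0.2164  0.095 ] [ 0.6846 -0.2038  0.095 ] 0.04815615644666287
collar [ 0.6609 -0.2103  0.051 ] [ 0.0075 -0.0368  0.    ]
wing heading 15.065737387367479 mid [ 0.6613 -0.2101  0.095 ]
[ 0.6397 -0.2178  0.2684] [[-0.0051 -0.2036  0.979 ]
 [ 0.      0.9791  0.2036]
 [-1.      0.0011 -0.005 ]]
```

Key centre (0.661, -0.210), wings heading 15.1°. Measured sizes 48 of 50 and 37.6 of 38 mm agree, and the collar and blade centres coincide. Descending with the jaws partly open so they stay clear of the blue look-alike.

```bash
python3 - <<'E'
from plan import *
s=manip.read_state(); h=np.radians(105.07); y=np.array([np.cos(h),np.sin(h),0]); x=np.array([0,0,-1.]); T=np.stack([x,y,np.cross(x,y)],1)
print((Ro.from_matrix(T)*rot(s).inv()).as_rotvec())
E
python3 -m crank '[[[0.015,0.005,-0.03],[0,0,0.03]],[[0.021,0.008,-0.06],[0,0,0.058]],[[0.021,0.008,-0.09],[0,0,0.058]],[[0.021,0.008,-0.11],[0,0,0.058]],[[0.021,0.008,-0.11],[0,0,0.058]],[[0.021,0.008,-0.11],[0,0,0.058]],[[0.021,0.008,-0.11],[0,0,0.058]]]' -0.1
python3 - <<'E'
from plan import *
s=manip.read_state();shot("wrist","w8"); print(s["tool_pos"],rot(s).as_matrix()[:,0],np.degrees(np.arctan2(*rot(s).as_matrix()[1::-1,1])))
shot("scene","s8");crop(load("s8")["img"],130,170,160,120,5,"s8c")
E
```

```text
[ 0.0001 -0.0051  0.058 ]
time_s: 9.5
tool_pos: [0.6618, -0.206, 0.1635]
eef_rot: [0.701, -0.094, 0.7, 0.095]
contact_force: [-0.1, -0.2, -0.1]
gripper_width: 0.0426
[ 0.6618 -0.206   0.1635] [ 0.0016  0.0008 -1.    ] 105.37972454979452
```

View pics/w8.png

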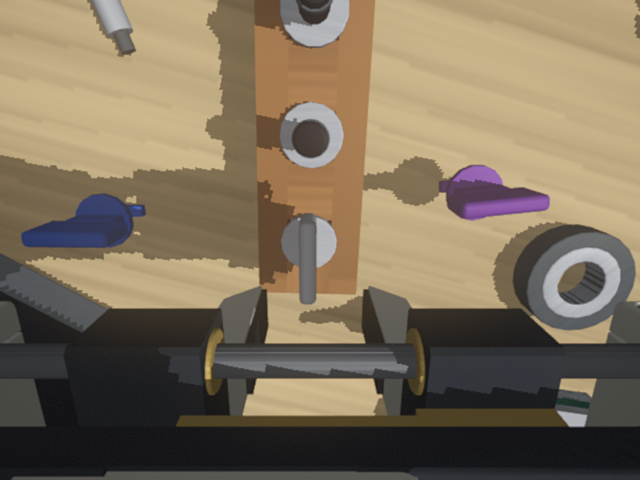

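View pics/s8c.png

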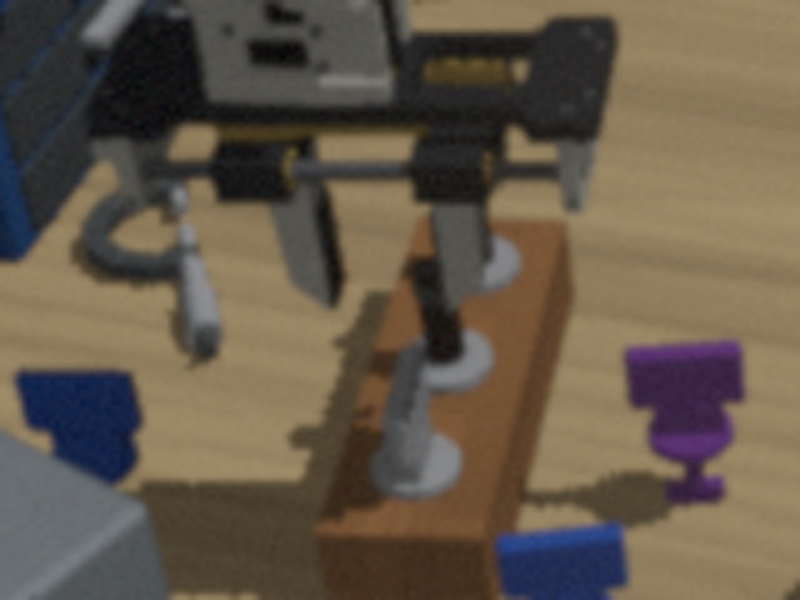

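Run:
```python
from h import *
crop(load("w8")["img"],270,205,80,105,7,"w8c")
```

```text
(no output)
```

View pics/w8c.png

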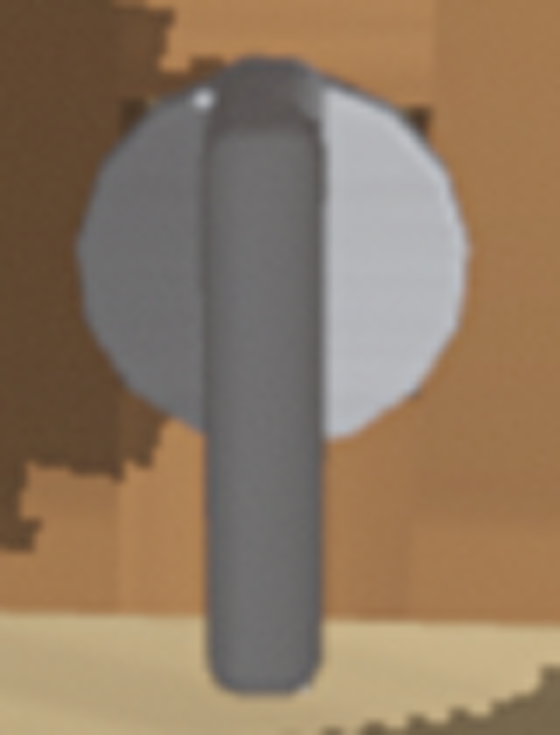

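Run:
```python
from plan import *
w=load("w8"); c=lambda x,y:(270+x/7,205+y/7)
a=atz(w,c(266,128),.095);b=atz(w,c(265,693),.095); print(a,b,np.linalg.norm(a-b))
col=atz(w,c(273,250),.051); print("collar",col, np.linalg.norm(atz(w,c(78,250),.051)-atz(w,c(468,250),.051)))
print("wing heading",np.degrees(np.arctan2(*(b-a)[1::-1])), "mid",(a+b)/2)
s=manip.read_state(); print(s["tool_pos"],(a+b)/2-s["tool_pos"],rot(s).as_matrix().T@((a+b)/2-s["tool_pos"]))
```

```text
[ 0.6374 -0.2168  0.095 ] [ 0.6845 -0.2042  0.095 ] 0.048710928062875025
collar [ 0.6603 -0.2107  0.051 ] 0.03754006908407244
wing heading 14.95875680783049 mid [ 0.661  -0.2105  0.095 ]
[ 0.6617 -0.2064  0.1637] [-0.0008 -0.0041 -0.0687] [ 0.0687 -0.0038 -0.002 ]
```

```bash
python3 -m crank '[[[-0.001,-0.004,-0.01],[0,0,-0.006]],[[-0.001,-0.004,-0.03],[0,0,-0.006]],[[-0.001,-0.004,-0.055],[0,0,-0.006]],[[-0.001,-0.004,-0.075],[0,0,-0.006]],[[-0.001,-0.004,-0.084],[0,0,-0.006]],[[-0.001,-0.004,-0.084],[0,0,-0.006]]]' && python3 -m crank '[[[0,0,0],[0,0,0]],[[0,0,0],[0,0,0]],[[0,0,0],[0,0,0]],[[0,0,0],[0,0,0]],[[0,0,0],[0,0,0]]]' -1 60
python3 - <<'E'
from plan import *
s=manip.read_state();shot("wrist","w9"); print(s["tool_pos"],s["gripper_width"],s["contact_force"],rot(s).as_matrix()[:,0],np.degrees(np.arctan2(*rot(s).as_matrix()[1::-1,1])))
E
```

```text
time_s: 10.2
tool_pos: [0.659, -0.2105, 0.0768]
eef_rot: [0.7, -0.092, 0.702, 0.093]
contact_force: [-0.1, -0.1, -0.8]
gripper_width: 0.0412
time_s: 10.7
tool_pos: [0.6603, -0.2104, 0.0789]
eef_rot: [0.701, -0.092, 0.701, 0.093]
contact_force: [-0.3, 0.9, 3.2]
gripper_width: 0.0098
[ 0.6603 -0.2104  0.0789] 0.009753684005932907 [-0.3424  0.8785  3.2265] [ 0.0008  0.001  -1.    ] 105.01298352949611
```

View pics/w9.png

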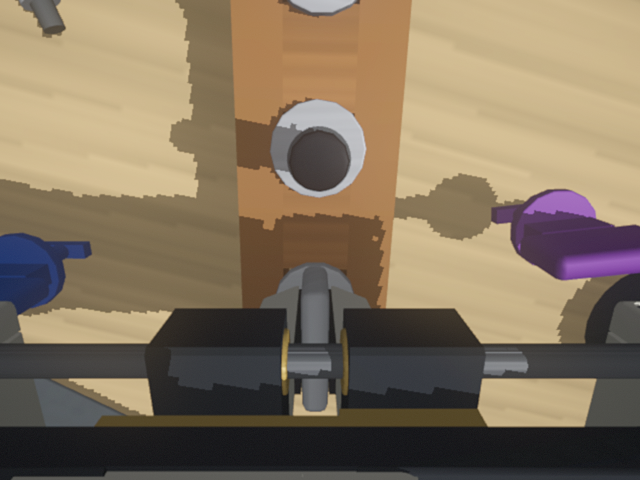

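Gripped (9.75 mm across a 10 mm blade). I lift it clear, then move over the lock in the tilted pose.

```bash
python3 -m crank '[[[0,0,0.015],[0,0,0]],[[0,0,0.035],[0,0,0]],[[0,0,0.06],[0,0,0]],[[0,0,0.09],[0,0,0]],[[0,0,0.12],[0,0,0]],[[0,0,0.14],[0,0,0]],[[0,0,0.15],[0,0,0]],[[0,0,0.15],[0,0,0]]]'
python3 - <<'E'
from plan import *
s=manip.read_state(); print(s["tool_pos"],s["gripper_width"],s["contact_force"])
rows([(-.6,4.5,160),(-.6,4.5,120)])
shot("wrist","w10")
E
```

```text
time_s: 11.55
tool_pos: [0.6606, -0.2104, 0.2301]
eef_rot: [0.702, -0.092, 0.7, 0.092]
contact_force: [0.6, 0.5, -1.2]
gripper_width: 0.0098
[ 0.6606 -0.2104  0.2301] 0.009782574653127324 [ 0.6247  0.4982 -1.2043]
t 11.55 turn [ 0.1101 -0.5095 -0.0961]
(-0.6, 4.5, 160) [-0.249   0.4189 -0.0026]
(-0.6, 4.5, 120) [-0.2292  0.4222 -0.0372]
```

View pics/w10.png

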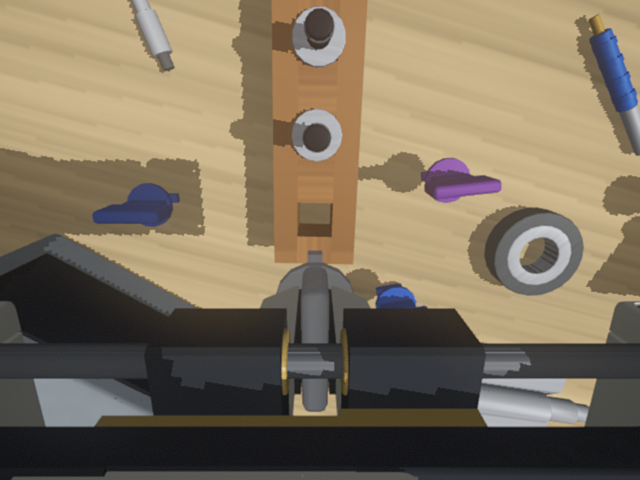

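```bash
python3 -m crank '[[[-0.01,0.02,0.02],[0.01,-0.05,-0.01]],[[-0.03,0.06,0.03],[0.02,-0.1,-0.02]],[[-0.055,0.1,0.03],[0.035,-0.16,-0.03]],[[-0.08,0.14,0.03],[0.05,-0.23,-0.04]],[[-0.105,0.18,0.03],[0.06,-0.29,-0.055]],[[-0.13,0.22,0.03],[0.075,-0.35,-0.066]],[[-0.155,0.26,0.03],[0.09,-0.41,-0.078]],[[-0.18,0.3,0.025],[0.1,-0.47,-0.088]],[[-0.2,0.34,0.02],[0.11,-0.51,-0.096]],[[-0.225,0.38,0.01],[0.11,-0.51,-0.096]],[[-0.24,0.41,0],[0.11,-0.51,-0.096]],[[-0.249,0.419,-0.0026],[0.11,-0.51,-0.096]]]' && python3 -m crank '[[[0,0,0],[0,0,0]],[[0,0,0],[0,0,0]]]'
python3 - <<'E'
from plan import *
s=manip.read_state(); print(s["q"],s["gripper_width"],tcp_lock())
rows([(-.6,4.5,120)])
shot("wrist","w11"); crop(load("w11")["img"],215,150,200,150,4,"w11c")
E
```

```text
time_s: 12.8
tool_pos: [0.4158, 0.1991, 0.2264]
eef_rot: [0.861, -0.041, 0.501, 0.07]
contact_force: [0.2, 0.6, -1.8]
gripper_width: 0.0097
time_s: 13.0
tool_pos: [0.416, 0.199, 0.2263]
eef_rot: [0.861, -0.043, 0.502, 0.072]
contact_force: [1.2, 0.0, -2.4]
gripper_width: 0.0097
[-0.0241  0.0377 -0.7499  2.3191  0.7399  0.4681  0.3556] 0.009717563328356243 (array([  1.1667,  -5.5951, 157.5604]), array([[-0.0088, -0.0037,  1.    ],
       [ 0.0001,  1.    ,  0.0037],
       [-1.    ,  0.0001, -0.0088]]), array([-0.1627, -0.1574, -2.6854]))
t 13.0 turn [ 0.0031 -0.0084 -0.0032]
(-0.6, 4.5, 120) [ 0.0154  0.0128 -0.0334]
```

View pics/w11c.png

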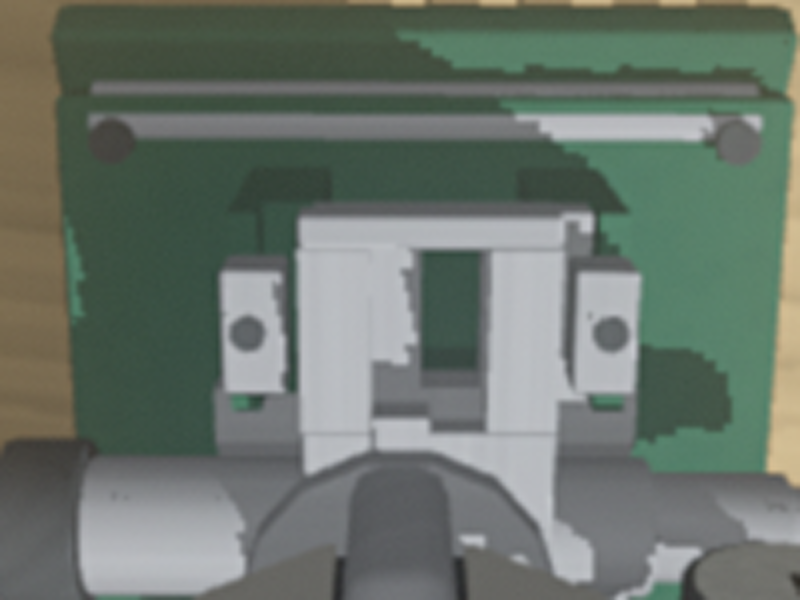

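```bash
python3 -m crank '[[[0.003,0.006,-0.005],[0.003,-0.008,-0.003]],[[0.006,0.012,-0.012],[0.003,-0.008,-0.003]],[[0.01,0.013,-0.022],[0.003,-0.008,-0.003]],[[0.0154,0.013,-0.0334],[0.003,-0.008,-0.003]],[[0.0154,0.013,-0.0334],[0.003,-0.008,-0.003]],[[0.0154,0.013,-0.0334],[0.003,-0.008,-0.003]]]'
python3 - <<'E'
from plan import *
s=manip.read_state(); print(s["q"],s["gripper_width"],tcp_lock())
rows([(-.6,4.5,100),(-.6,4.5,90)])
shot("wrist","w12"); crop(load("w12")["img"],215,150,200,150,4,"w12c")
shot("scene","s12");crop(load("s12")["img"],360,150,140,110,5,"s12c")
shot("top","t12");crop(load("t12")["img"],140,200,140,100,5,"t12c")
E
```

```text
time_s: 13.65
tool_pos: [0.4326, 0.2109, 0.1939]
eef_rot: [0.863, -0.04, 0.498, 0.069]
contact_force: [0.4, -0.1, -0.9]
gripper_width: 0.0097
[-0.1063  0.1455 -0.7199  2.3367  1.0374  0.4682  0.0346] 0.009722172485686336 (array([  0.7794,   3.4678, 120.2934]), array([[ 0.0008,  0.0038,  1.    ],
       [-0.0016,  1.    , -0.0038],
       [-1.    , -0.0016,  0.0008]]), array([-0.0801, -0.1633, -0.9486]))
t 13.65 turn [-0.0006  0.0007  0.0041]
(-0.6, 4.5, 100) [ 0.0087  0.0025 -0.0183]
(-0.6, 4.5, 90) [ 0.0136  0.0033 -0.0269]
```

View pics/w12c.png

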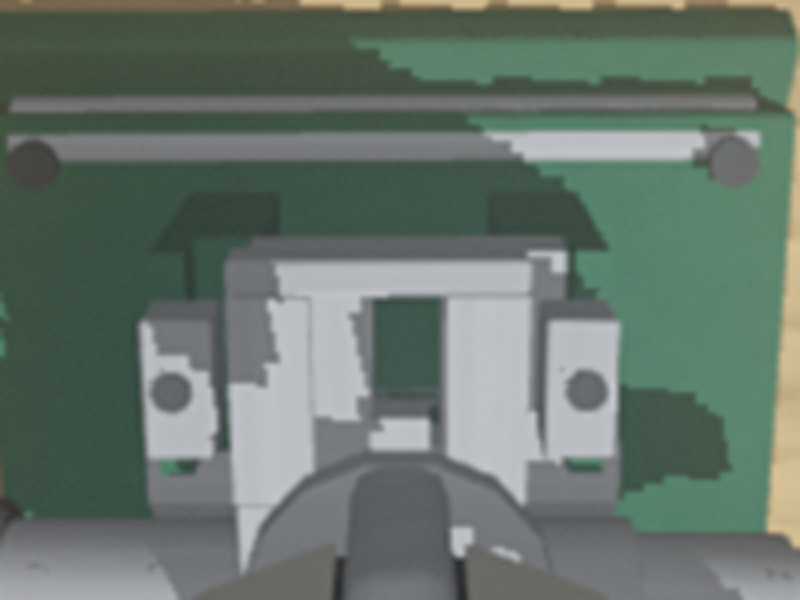

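View pics/s12c.png

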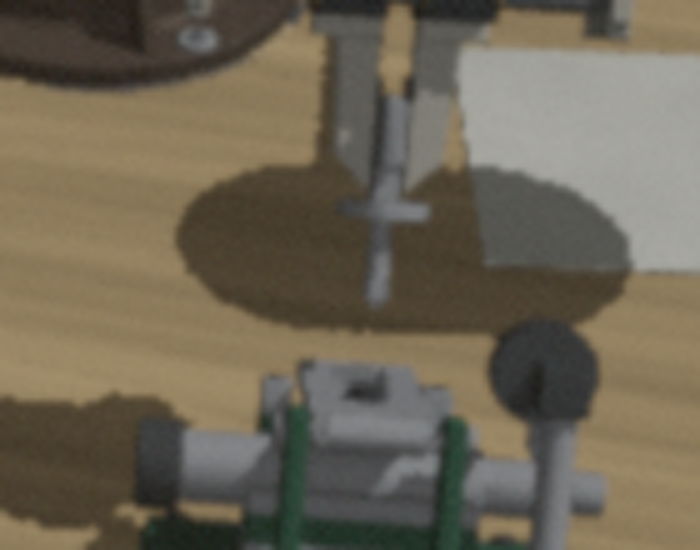

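Run:
```python
from f3 import *
w=load("w12"); c=lambda x,y:(215+x/4,150+y/4)
o=[(w,"cheek",a,c(*q),1) for q,a in zip([(140,320),(214,320),(217,458),(148,458)],A)]
o+=[(w,"cheek",a,c(*q),1) for q,a in zip([(547,320),(620,320),(616,457),(544,457)],B)]
o+=[(w,"slot",a,c(*q),1) for q,a in [((371,417),(.015,-.006)),((438,417),(.015,.006))]]
o+=[(w,"leaf",(r,y,.004),c(*q),1) for q,r,y in [((313,296),.118,-.011),((444,296),.118,.011),((228,262),.124,-.024),((534,262),.124,.024)]]
p,r=fit(o,[.49,.217,.09,.17,.06,.0045,0.]);print(p);print(np.abs(r).max(1))
p,r=fit(o+mk((6,5)),[.49,.217,.09,.17,.06,.0045,0.]);print(p);print(np.abs(r[:len(o)]).max(1)); np.save("lock.npy",p)
import plan; plan.P=p; print(plan.tcp_lock()[0])
```

```text
[0.4887 0.2167 0.086  0.1604 0.1745 0.004  0.005 ]
[0.4233 0.2898 0.8541 0.2457 0.2931 0.1687 0.6509 0.5167 0.4179 0.399
 1.7556 1.9502 2.5943 1.4001]
[0.4918 0.2172 0.0891 0.1619 0.0814 0.0043 0.0003]
[0.0624 0.0603 0.6393 0.05   0.2454 0.2866 0.3908 0.3471 6.7035 6.6683
 0.868  1.336  0.6944 0.5702]
[  1.4874   4.0812 121.0199]
```

Run:
```python
from plan import *
rows([(-.5,4.3,100),(-.5,4.3,76),(-.5,4.3,70),(-.5,4.3,60)])
```

```text
t 13.8 turn [-0.0015  0.0026  0.0016]
(-0.5, 4.3, 100) [ 0.0086  0.0016 -0.0192]
(-0.5, 4.3, 76) [ 0.0205  0.0036 -0.04  ]
(-0.5, 4.3, 70) [ 0.0234  0.0041 -0.0452]
(-0.5, 4.3, 60) [ 0.0284  0.0049 -0.0538]
```

```bash
python3 -m crank '[[[0.002,0.0005,-0.006],[0,0.002,0.001]],[[0.005,0.001,-0.013],[0,0.002,0.001]],[[0.009,0.002,-0.02],[0,0.002,0.001]],[[0.012,0.002,-0.026],[0,0.002,0.001]],[[0.0155,0.003,-0.032],[0,0.002,0.001]],[[0.019,0.0035,-0.037],[0,0.002,0.001]],[[0.0205,0.0036,-0.04],[0,0.002,0.001]],[[0.0205,0.0036,-0.04],[0,0.002,0.001]],[[0.0205,0.0036,-0.04],[0,0.002,0.001]]]'
python3 - <<'E'
from plan import *
s=manip.read_state(); print(s["gripper_width"],tcp_lock())
rows([(-.5,4.3,76),(-.5,4.3,70),(-.5,4.3,60)])
shot("wrist","w13"); crop(load("w13")["img"],215,170,200,150,4,"w13c")
shot("scene","s13");crop(load("s13")["img"],370,170,120,90,6,"s13c")
E
```

```text
time_s: 14.7
tool_pos: [0.4529, 0.2155, 0.1544]
eef_rot: [0.863, -0.04, 0.498, 0.07]
contact_force: [1.1, -0.3, -1.7]
gripper_width: 0.0099
0.00991782230579022 (array([-0.7661,  4.6179, 75.8552]), array([[ 0.0005,  0.0007,  1.    ],
       [ 0.0012,  1.    , -0.0007],
       [-1.    ,  0.0012,  0.0005]]), array([ 0.0245, -0.5079, -1.9468]))
t 14.7 turn [-0.0014  0.0002  0.    ]
(-0.5, 4.3, 76) [ 0.0002 -0.0003  0.0003]
(-0.5, 4.3, 70) [ 0.0032  0.0002 -0.0049]
(-0.5, 4.3, 60) [ 0.0081  0.001  -0.0136]
```

View pics/w13c.png

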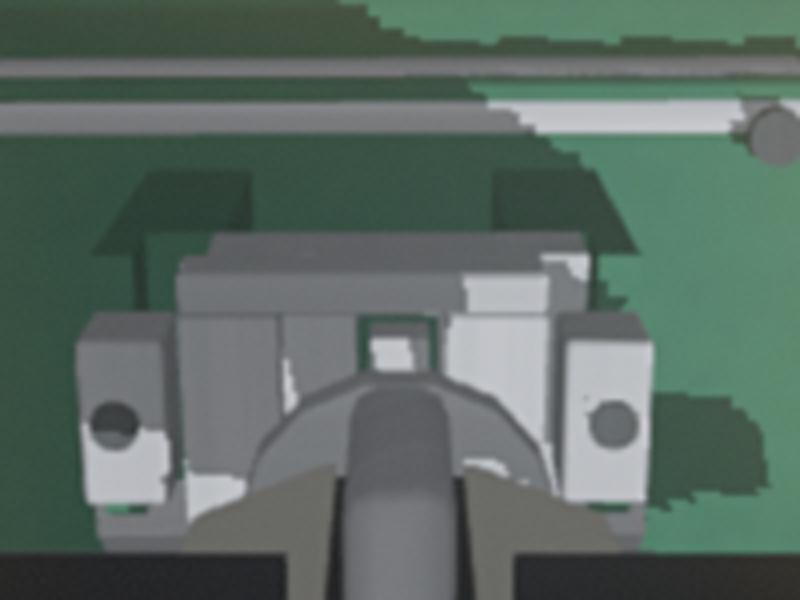

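View pics/s13c.png

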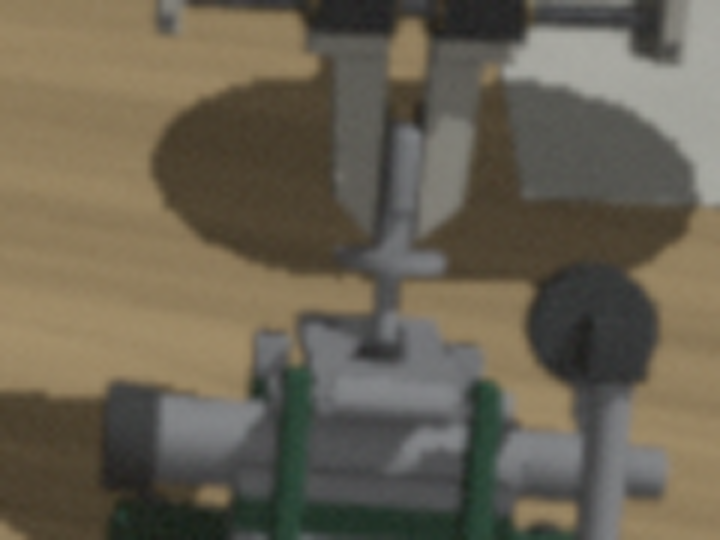

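The T-head is inside the leaf opening, at (393,350) in the crop, and the slot spans 362–437. It is centred within about 1 mm. I descend gently and watch the force.

```bash
python3 -m crank '[[[0.001,0.0005,-0.0015],[0,0,0]],[[0.002,0.001,-0.003],[0,0,0]],[[0.003,0.001,-0.005],[0,0,0]],[[0.003,0.001,-0.005],[0,0,0]]]'; python3 -c "
import plan;print(plan.tcp_lock()[0],plan.tcp_lock()[2])"; python3 -m crank '[[[0.001,0.0002,-0.0017],[0,0,0]],[[0.002,0.0004,-0.0034],[0,0,0]],[[0.002,0.0004,-0.0034],[0,0,0]]]'; python3 -c "
import plan;print(plan.tcp_lock()[0],plan.tcp_lock()[2]);plan.rows([(-.5,5,66),(-.5,5,62),(-.5,5,56),(-.5,5,52)])"
```

```text
time_s: 15.2
tool_pos: [0.456, 0.2165, 0.1488]
eef_rot: [0.863, -0.04, 0.499, 0.07]
contact_force: [-0.7, -0.2, -1.1]
gripper_width: 0.0097
[-0.8473  5.0481 69.3877] [-1.1492 -0.0774 -0.5663]
time_s: 15.5
tool_pos: [0.458, 0.2169, 0.1455]
eef_rot: [0.863, -0.04, 0.498, 0.07]
contact_force: [0.6, 0.1, -1.8]
gripper_width: 0.0098
[-0.7096  5.1507 65.4612] [-0.3409 -0.0107 -1.9033]
t 15.5 turn [-0.0013 -0.0003  0.0001]
(-0.5, 5, 66) [-0.0001 -0.0002  0.0006]
(-0.5, 5, 62) [ 0.0019  0.0002 -0.0029]
(-0.5, 5, 56) [ 0.0049  0.0006 -0.0081]
(-0.5, 5, 52) [ 0.0068  0.001  -0.0116]
```

```bash
python3 -m crank '[[[0.001,0.0002,-0.0017],[0,0,0]],[[0.002,0.0003,-0.0034],[0,0,0]],[[0.002,0.0003,-0.0034],[0,0,0]]]'; python3 -c "
import plan;print(plan.tcp_lock()[0],plan.tcp_lock()[2])"; python3 -m crank '[[[0.001,0.0002,-0.0017],[0,0,0]],[[0.002,0.0003,-0.0034],[0,0,0]],[[0.002,0.0003,-0.0034],[0,0,0]]]'; python3 -c "
import plan;print(plan.tcp_lock()[0],plan.tcp_lock()[2]);plan.rows([(-.5,5,56),(-.5,5,52)])"
```

```text
time_s: 15.8
tool_pos: [0.46, 0.2172, 0.1421]
eef_rot: [0.863, -0.04, 0.498, 0.07]
contact_force: [-0.6, 0.0, -0.9]
gripper_width: 0.0095
[-0.6497  5.1461 61.5359] [-0.9552  0.1464 -0.4417]
time_s: 16.1
tool_pos: [0.462, 0.2175, 0.1387]
eef_rot: [0.863, -0.04, 0.498, 0.07]
contact_force: [-1.0, -0.3, -1.6]
gripper_width: 0.0096
[-0.5988  5.1293 57.5743] [-1.6544 -0.0967 -0.8831]
t 16.1 turn [-0.0013 -0.0003  0.    ]
(-0.5, 5, 56) [ 0.0009  0.     -0.0013]
(-0.5, 5, 52) [ 0.0029  0.0003 -0.0048]
```

The head is in the slot without contact. I go on to the collar contact and press.

```bash
python3 -m crank '[[[0.001,0.0002,-0.0017],[0,0,0]],[[0.002,0.0003,-0.0034],[0,0,0]],[[0.002,0.0003,-0.0034],[0,0,0]]]'; python3 -c "
import plan;print(plan.tcp_lock()[0],plan.tcp_lock()[2])"; python3 -m crank '[[[0.001,0.0002,-0.0017],[0,0,0]],[[0.002,0.0003,-0.0034],[0,0,0]],[[0.002,0.0003,-0.0034],[0,0,0]]]'; python3 -c "
import plan;print(plan.tcp_lock()[0],plan.tcp_lock()[2]);plan.rows([(-.5,5,48),(-.5,5,46)])"
```

```text
time_s: 16.4
tool_pos: [0.4639, 0.2179, 0.1353]
eef_rot: [0.863, -0.04, 0.498, 0.071]
contact_force: [-0.5, -0.2, 0.7]
gripper_width: 0.0097
[-0.649   5.2446 53.7084] [-0.1377 -0.1075  0.8541]
time_s: 16.7
tool_pos: [0.4656, 0.2182, 0.1318]
eef_rot: [0.863, -0.04, 0.499, 0.071]
contact_force: [-4.1, -1.3, 2.3]
gripper_width: 0.01
[-0.8703  5.2347 49.7766] [-2.5178 -0.583   4.1551]
t 16.7 turn [-0.0013 -0.0006 -0.0005]
(-0.5, 5, 48) [ 0.0012 -0.     -0.0014]
(-0.5, 5, 46) [ 0.0022  0.0001 -0.0031]
```

```bash
python3 -m crank '[[[0.001,0,-0.0014],[0,0,0]],[[0.0014,0,-0.0022],[0,0,0]],[[0.0014,0,-0.0022],[0,0,0]]]'; python3 -c "
import plan;print(plan.tcp_lock()[0],plan.tcp_lock()[2])"; python3 -m crank '[[[0.0004,0,-0.0007],[0,0,0]],[[0.0004,0,-0.0007],[0,0,0]]]'; python3 -c "
import plan;print(plan.tcp_lock());plan.rows([(-.5,5,48),(-.5,5,46)])"
```

```text
time_s: 17.0
tool_pos: [0.4666, 0.2184, 0.1297]
eef_rot: [0.863, -0.04, 0.499, 0.071]
contact_force: [-7.7, -0.9, 6.0]
gripper_width: 0.0101
[-1.0128  5.2067 47.4239] [-3.7172  0.3391  9.0183]
time_s: 17.2
tool_pos: [0.4668, 0.2184, 0.1294]
eef_rot: [0.863, -0.04, 0.498, 0.071]
contact_force: [-13.9, -2.9, 14.4]
gripper_width: 0.0096
(array([-1.0624,  5.2168, 47.076 ]), array([[ 0.0002, -0.0006,  1.    ],
       [ 0.0018,  1.    ,  0.0006],
       [-1.    ,  0.0018,  0.0002]]), array([-5.15  , -0.6518, 19.5544]))
t 17.2 turn [-0.0013 -0.     -0.0014]
(-0.5, 5, 48) [ 0.0001 -0.0002  0.0011]
(-0.5, 5, 46) [ 0.001  -0.     -0.0007]
```

The bottom stop is reached at TCP z = 47.1 in lock axes, so the head is at about −18.5 mm, 2 mm off the camera estimate. That matches the leaf touch. I ease up 0.5 mm and begin the clockwise turn about −z_lock: u = (0.4935, 0.0806, −0.866).

```bash
python3 -m crank '[[[-0.0003,0,0.0005],[0,0,0]],[[-0.0003,0,0.0005],[0.049,0.008,-0.087]],[[-0.0003,0,0.0005],[0.099,0.016,-0.173]],[[-0.0003,0,0.0005],[0.148,0.024,-0.26]],[[-0.0003,0,0.0005],[0.148,0.024,-0.26]]]'; python3 -c "
import plan;t=plan.tcp_lock();print(t);print(plan.manip.read_state()['torque'],plan.manip.read_state()['q'])"
```

```text
time_s: 17.7
tool_pos: [0.4673, 0.2187, 0.1301]
eef_rot: [0.86, 0.091, 0.503, -0.005]
contact_force: [-6.9, -1.4, 8.3]
gripper_width: 0.0096
(array([-0.2578,  5.4618, 47.4061]), array([[ 0.0013,  0.2991,  0.9542],
       [ 0.0018,  0.9542, -0.2991],
       [-1.    ,  0.0021,  0.0007]]), array([-1.9216, -0.2978, 10.656 ]))
[ 0.054   1.0585 -0.0017] [-0.1884  0.3347 -0.6363  2.3493  1.4802  0.4793 -0.6766]
```

```bash
python3 -m crank '[[[0,0,0],[0.059,0.01,-0.104]],[[0,0,0],[0.118,0.019,-0.208]],[[0,0,0],[0.178,0.029,-0.312]],[[0,0,0],[0.237,0.039,-0.416]],[[0,0,0],[0.296,0.048,-0.52]],[[0,0,0],[0.296,0.048,-0.52]]]'; python3 -c "
import plan;t=plan.tcp_lock();print(t);s=plan.manip.read_state();print(s['torque'],s['q'],s['gripper_width'])"
```

```text
time_s: 18.3
tool_pos: [0.4674, 0.2187, 0.1301]
eef_rot: [0.794, 0.341, 0.478, -0.154]
contact_force: [-6.4, -0.9, 7.0]
gripper_width: 0.0097
(array([-0.1104,  5.3986, 47.3861]), array([[ 0.0021,  0.7864,  0.6177],
       [ 0.0007,  0.6177, -0.7864],
       [-1.    ,  0.0021,  0.0007]]), array([-2.1159,  0.1187,  9.3312]))
[-0.0131  0.9559 -0.0168] [-0.1817  0.337  -0.6458  2.3487  1.4816  0.4851 -1.2792] 0.009723972655570977
```

```bash
python3 -m crank '[[[0,0,0],[0.059,0.01,-0.104]],[[0,0,0],[0.118,0.019,-0.208]],[[0,0,0],[0.178,0.029,-0.312]],[[0,0,0],[0.237,0.039,-0.416]],[[0,0,0],[0.296,0.048,-0.52]],[[0,0,0],[0.333,0.054,-0.584]],[[0,0,0],[0.333,0.054,-0.584]]]'
python3 - <<'E'
from plan import *
t=tcp_lock();print(t);s=manip.read_state();print(s['torque'],s['q'],s['gripper_width'])
shot("wrist","w14");shot("scene","s14");crop(load("s14")["img"],370,170,120,90,6,"s14c")
E
```

```text
time_s: 19.0
tool_pos: [0.4674, 0.2187, 0.1301]
eef_rot: [0.637, 0.584, 0.4, -0.304]
contact_force: [-6.7, -0.7, 8.1]
gripper_width: 0.0095
(array([-0.0707,  5.416 , 47.4056]), array([[ 0.0022,  1.    , -0.007 ],
       [-0.    , -0.007 , -1.    ],
       [-1.    ,  0.0022,  0.    ]]), array([-1.8074,  0.3851, 10.3653]))
[-0.0519  0.9186  0.0072] [-0.1738  0.3393 -0.6565  2.3479  1.4814  0.4906 -1.9516] 0.009544698631928125
```

View pics/s14c.png

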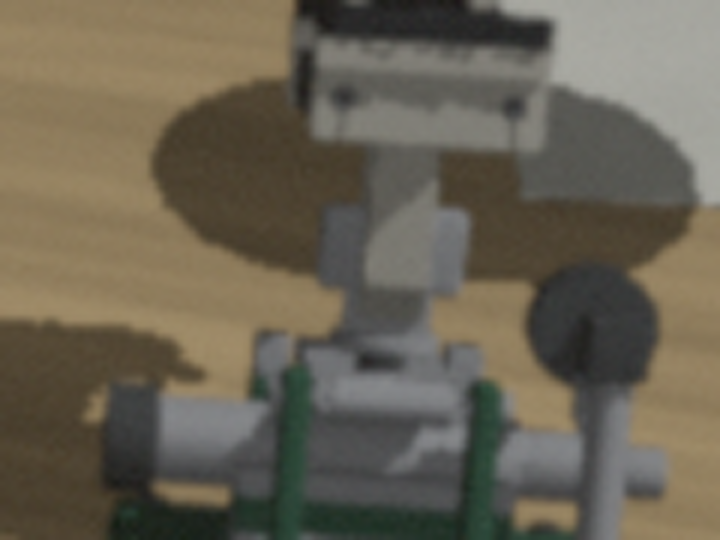

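View pics/w14.png

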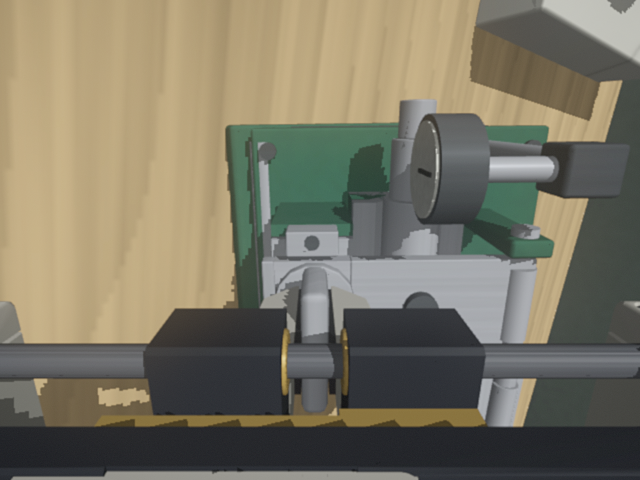

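Turned 90° with the key still held. Now I ease up so the spring seats the head in the groove; a downward pull at about −12.5 mm would confirm it is locked.

```bash
python3 -m crank '[[[-0.001,-0.0002,0.0017],[0,0,0]],[[-0.0015,-0.0002,0.0026],[0,0,0]],[[-0.002,-0.0003,0.0035],[0,0,0]],[[-0.002,-0.0003,0.0035],[0,0,0]]]'; python3 -c "
import plan;t=plan.tcp_lock();print(t[0],t[2])"; python3 -m crank '[[[-0.0005,0,0.0009],[0,0,0]],[[-0.001,-0.0001,0.0017],[0,0,0]],[[-0.001,-0.0001,0.0017],[0,0,0]]]';  python3 -c "
import plan;t=plan.tcp_lock();print(t)"
```

```text
time_s: 19.5
tool_pos: [0.4657, 0.2183, 0.1336]
eef_rot: [0.638, 0.584, 0.401, -0.303]
contact_force: [-1.7, 1.4, 4.3]
gripper_width: 0.0103
[ 0.1724  5.3201 51.2773] [0.9336 1.6442 4.4745]
time_s: 19.8
tool_pos: [0.4645, 0.2174, 0.1349]
eef_rot: [0.638, 0.583, 0.4, -0.304]
contact_force: [-1.2, -0.4, 1.2]
gripper_width: 0.0097
(array([-0.3731,  4.6523, 53.076 ]), array([[ 0.0013,  1.    , -0.005 ],
       [-0.0014, -0.005 , -1.    ],
       [-1.    ,  0.0013,  0.0014]]), array([-0.4175, -0.1751,  1.6739]))
```

```bash
python3 -m crank '[[[-0.0005,0,0.0009],[0,0,0]],[[-0.0005,0,0.0009],[0,0,0]],[[-0.0005,0,0.0009],[0,0,0]]]';  python3 -c "
import plan;t=plan.tcp_lock();print(t)"
```

```text
time_s: 20.1
tool_pos: [0.4643, 0.2173, 0.1352]
eef_rot: [0.638, 0.583, 0.401, -0.304]
contact_force: [9.3, 2.9, -14.0]
gripper_width: 0.0096
(array([-0.3711,  4.5774, 53.4335]), array([[ 0.0003,  1.    , -0.0057],
       [-0.0014, -0.0057, -1.    ],
       [-1.    ,  0.0003,  0.0014]]), array([  1.3208,   1.3452, -16.9024]))
```

A 17 N pull is resisted at −12.3 mm, so it is locked. I relax the pull, open the jaws and withdraw along the lock axis.

```bash
python3 -m crank '[[[0.0005,0,-0.0009],[0,0,0]],[[0.0005,0,-0.0009],[0,0,0]]]' && python3 -m crank '[[[0,0,0],[0,0,0]],[[0,0,0],[0,0,0]],[[0,0,0],[0,0,0]],[[0,0,0],[0,0,0]],[[0,0,0],[0,0,0]]]' -0.3; python3 -c "
import plan;t=plan.tcp_lock();print(t[0],t[2])"; python3 -m crank '[[[-0.005,-0.001,0.0087],[0,0,0]],[[-0.015,-0.0025,0.026],[0,0,0]],[[-0.03,-0.005,0.052],[0,0,0]],[[-0.045,-0.007,0.078],[0,0,0]],[[-0.06,-0.01,0.104],[0,0,0]],[[-0.07,-0.012,0.122],[0,0,0]],[[-0.07,-0.012,0.122],[0,0,0]]]'
python3 - <<'E'
from plan import *
print(tcp_lock()[0],tcp_lock()[2])
shot("wrist","w15");shot("scene","s15");crop(load("s15")["img"],370,170,120,90,6,"s15c");shot("top","t15")
E
```

```text
time_s: 20.3
tool_pos: [0.4645, 0.2174, 0.1348]
eef_rot: [0.638, 0.583, 0.4, -0.304]
contact_force: [-0.3, -1.3, 0.2]
gripper_width: 0.0096
time_s: 20.8
tool_pos: [0.4644, 0.2177, 0.135]
eef_rot: [0.638, 0.583, 0.401, -0.304]
contact_force: [-0.7, -0.2, -0.1]
gripper_width: 0.0318
[-0.3479  4.9461 53.1249] [-0.7288 -0.1219  0.2499]
time_s: 21.5
tool_pos: [0.3944, 0.2063, 0.2595]
eef_rot: [0.639, 0.584, 0.399, -0.302]
contact_force: [0.9, -0.5, 0.6]
gripper_width: 0.0322
[  0.4607   4.9534 196.4417] [ 0.9851 -0.681   0.1456]
```

View pics/s15c.png

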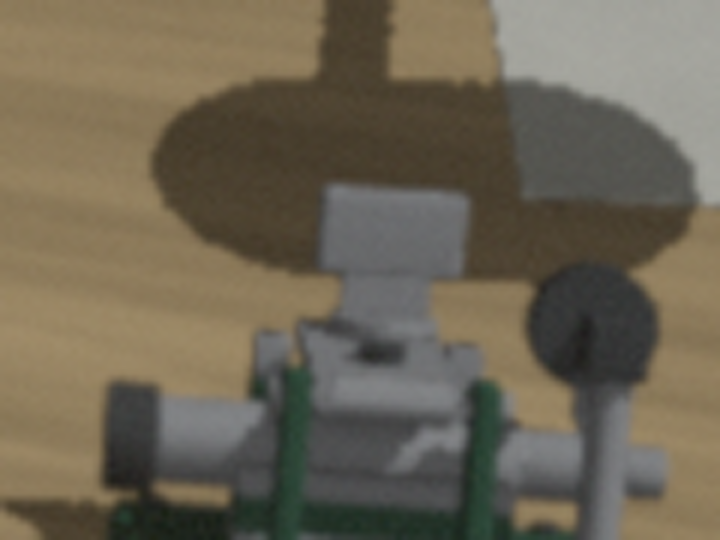

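View pics/w15.png

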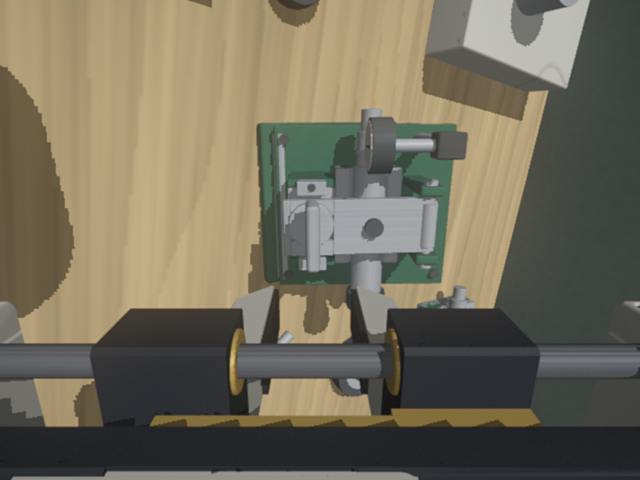

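View pics/t15.png

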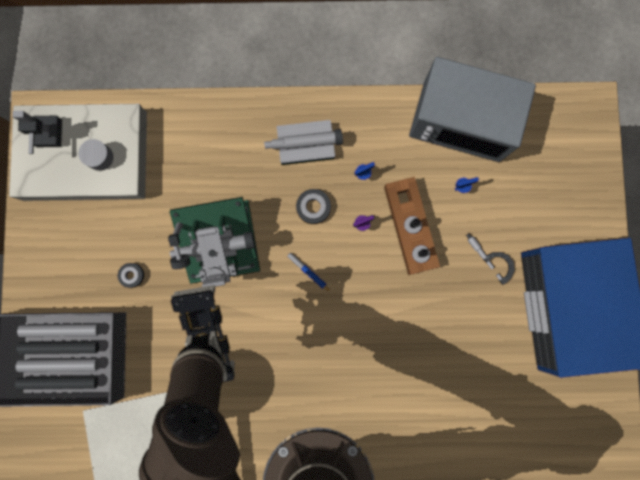

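The key stays upright with its wings along the shaft at wrist (313,237), and the shaft, dial, plugs, rings, probe and micrometer look unmoved. One numeric check of the key's angle and position follows.

Run:
```python
from h import *
crop(load("w15")["img"],270,165,100,115,6,"w15c")
```

```text
(no output)
```

View pics/w15c.png

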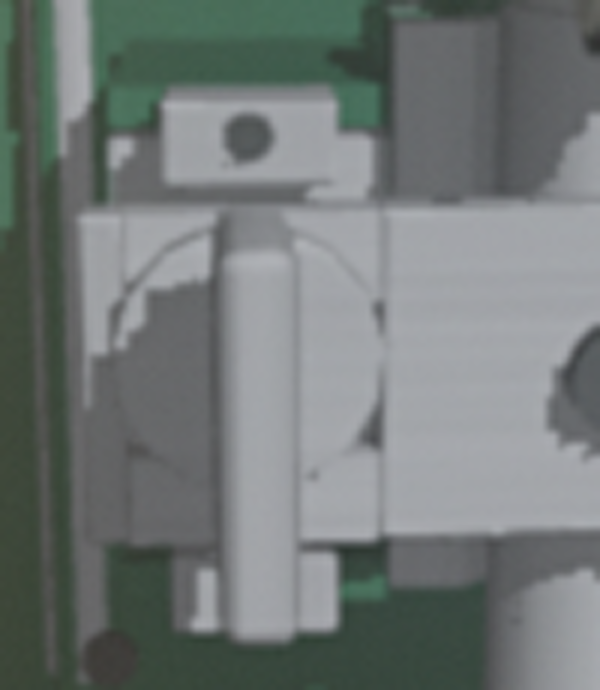

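```bash
python3 - <<'E'
from plan import *
w=load("w15"); c=lambda x,y:(270+x/6,165+y/6); R=RL(P[3])
def atL(px,z):
    C,d=ray(w,px); C=R.T@(C-P[:3]); d=R.T@d; return (C+d*(z-C[2])/d[2])*1000
for zz in (.067,.069):
    a=atL(c(260,250),zz);b=atL(c(264,640),zz); print(a,b,b-a,(a+b)/2,np.degrees(np.arctan2((b-a)[0],(b-a)[1])))
print("collar",atL(c(248,345),.025))
E
python3 -m crank '[[[-0.01,0,0.02],[0,0,0]],[[-0.01,0,0.02],[0,0,0]],[[-0.01,0,0.02],[0,0,0]],[[-0.01,0,0.02],[0,0,0]]]'
python3 - <<'E'
from plan import *
a=load("s15")["img"].astype(int); f=shot("scene","s16"); d=np.abs(f["img"].astype(int)-a)[170:270,400:460].max(2); print((d>40).sum())
print(manip.hand_in())
E
```

```text
[ 1.334  28.4115 67.    ] [  1.5224 -20.3976  67.    ] [  0.1884 -48.809    0.    ] [ 1.4282  4.007  67.    ] 179.77888490247494
[ 1.3302 28.8444 69.    ] [  1.5172 -19.5955  69.    ] [  0.1869 -48.4399   0.    ] [ 1.4237  4.6244 69.    ] 179.77888490247494
collar [-0.3082  6.097  25.    ]
time_s: 22.05
tool_pos: [0.3845, 0.2054, 0.2758]
eef_rot: [0.638, 0.583, 0.401, -0.304]
contact_force: [-0.4, -0.4, -0.8]
gripper_width: 0.0321
0
the job is handed in; nothing more can be done
None
```

The shaft is clamped and the job is handed in at about 22 s of the 67 s allowed. I swung the leaf down, put the steel key through the leaf and the slot, pressed it to its stop, turned it 90° clockwise and let go.

**Last checks:**
- **Lock:** with the head about 12.5 mm below the plate, a 17 N pull did not lift it. After release the wings lie within about 0.3° of the shaft direction. The key is about 1 mm off in x and 4–5 mm in y, inside the limits.
- **Key at rest:** the key area did not change between the last two scene pictures, and the gripper was clear of everything.
- **Surroundings:** the shaft and the other gauges look unmoved in the pictures; I did not measure them.
- **Leaf:** I did not measure its angle after locking. The locked head height implies about 0.06 rad.

**Disagreements:** the camera fit put the lock about 2 mm lower than two touches did, so I used the touched stop as the depth reference. While lowering the leaf I ran it onto its stop, with a brief 66 N at the wrist (limit 120 N), and backed off at once.

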